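Scrape the plaster chips off the cleaning board and set out the jars

ROBOT

A 6-joint arm with a two-finger parallel gripper is mounted at the origin on the work surface. World frame = base frame: x ahead of the robot, y to its left, z up, the work surface at z = 0. Lengths are in m, angles in degrees, forces in N, time in s.
With the tool pointing down it reaches from about 0.375 to 0.9 m from the base axis. Payload 3.1 kg.
Tool frame: the origin (TCP) lies at the very end of the fingers, on their centre line; the grasp point (between the pads) lies 19 mm behind it; z points along the fingers, x is the direction in which the jaws open and shut, and the axes are right-handed (so a half turn about z gives the same grasp; the last joint's range is limited). The gripper opens to 87 mm and grips with 3 to 60 N. Pads are 19 mm wide; open, the fingers measure 117 mm over their backs; the gripper's body (75 mm by 190 mm) begins 51 mm behind the grasp point.
Start: joints at [62.252, 30.224, 82.088, -0, 67.689, -10.227], TCP at [0.188, 0.596, 0.223] pointing down, gripper open.
Joint ranges: [-176.69, 176.69], [-43.24, 126.21], [12.49, 139.97], [-82, 262], [0, 151.66], [-163.58, 163.58]. Speed limits (degrees/s): [159.86, 159.86, 180, 180, 180, 180].

INTERFACE

Orientations are given as a 3x3 rotation matrix whose columns are the frame's x, y, z axes.
In Python, from rig import read_state, capture, bot gives the robot as it stands.
- The arm moves only by the shell command python3 -m crank 'ROWS' [OPENING]. ROWS is JSON, a list of rows, each a list of 2 entries, a list of its own where there are three numbers: the shift along the tool's x, y, z in cm, then the turn, a rotation vector about the tool's x, y, z in rad. In form: [[[dx, dy, dz], [wx, wy, wz]], ...]. A call has 1 to 12 rows; each row shifts and turns the commanded pose from where the row before left it, along the tool's axes as they then stand; what a row does not reach is not made up. A row lasts 1/10 s, in which the tool goes at most 50 mm and 8.59 degrees, less where a joint would pass 70% of its speed; a pose out of reach is approached as far as the arm can. A call with a gripper value outside its range is refused whole. OPENING is the closure, from -1 (fully open) to 1 (shut), set as the call begins (- or left out, the last holds). The fingers move at their own pace and stop on an object; the grip force is fixed at half the most. Time passes only in rows, so rows that do not move let the fingers close. It gives the time, the measured TCP pose, the force and the opening at its end, in the units of the state.
- read_state(): the state, without advancing time (a new reading comes with each control period).
- capture(name): name is "side" or "top"; returns a dict with "pixels" (384x512x3 uint8, red, green, blue), "camera_matrix" (3x3 intrinsics, pixels), "dist" ([k1, k2, p1, p2, k3] as OpenCV has them; the pictures are not rectified), "R" (3x3) and "t" (3): a world point X has camera coordinates R X + t. Camera axes: x right, y down, z forward; pixel columns grow to the right and rows downward; lengths in m; the calibration is good to about 2 mm. A picture is of the moment at which its call begins. There is no depth.
- bot.hand_in(): hands the job in, once; it reports no verdict.
The state is a dict: "time_s": time; "joint_positions": joint angles; "qvel": joint speeds; "tau": joint torques, N m; "position": TCP position; "tcp_rot": TCP orientation; "force": force on the tool from outside, world axes, zero at the start; "moment": the same for the moment, N m; "opening": opening from 0.0 (shut) to 1.0 (fully open).
Only numpy, scipy, OpenCV 4.12 (cv2) and the standard library are available. Lean on these libraries where they do the work, as an engineer would, in place of code of your own. Each camera call takes 0.05 s, during which the arm holds its last target.

TASK

Take the scraper block by its handle and wipe all the plaster chips off the wooden cleaning board into the trough along its far edge, using the scraper and never the fingers on the chips, with the jars still off the board. Then stand the scraper upright back on its rubber mat and let go, and only after that set every jar gently upright on the cleared board, wholly on the wood. Leave the tape roll and the plaster head fragment alone.

Things in the scene. Friction and masses are not known exactly. Their poses are not given: they have to be found in the camera images.
- board: Fixed wooden board with an aluminium catch trough on its far side. Origin: under its middle, on the table; x points to the trough (away from the robot, within 15 degrees), z up. Surface 50 mm high, flat, x -110 to +110, y -130 to +130 mm inside lips 10 mm wide and 10 mm high along both y edges and the -x edge; the +x edge is open and drops straight into the trough.
- board_top (a point): Middle of the board's surface, 50 mm above the table, axes as the board's.
- trough (a point): Middle of the trough's inner floor, 8 mm above the table (42 mm below the board's surface). Inside, the trough spans board x +110 to +204 mm and y -134 to +134 mm; its outer walls are 50 mm high, level with the board's surface. Axes as the board's.
- scraper: Loose scraper block of pale wood with a grey sole, 0.22 kg, standing on its sole. Origin: centre of the sole's underside, z up. Lower block 36 (x) by 120 (y) by 45 mm high; on it a handle 26 (x) by 60 mm (y), from 45 to 97 mm above the underside, gripped from above across its 26 mm. Either broad face (+x or -x) can push.
- scraper_mat: Thin dark rubber mat lying on the table to one side of the board (either side), 220 x 220 mm, 1 mm, may be taken as flush with the table: what stands on it stands at table height. Origin: its centre. The scraper starts on it.
- jar_mat: Thin cork mat on the table on the other side of the board, 220 x 220 mm, 1 mm, flush with the table (things stand at table height). Origin: its centre. The jars start on it, standing upright.
- chip1: Loose flat chip of white plaster, irregular, about 45 x 35 mm and 12 mm thick, 25 g, lying on the board. Origin: centre of its underside. May be absent.
- chip2: Loose flat chip of white plaster, irregular, about 45 x 35 mm and 12 mm thick, 25 g, lying on the board. Origin: centre of its underside. May be absent.
- chip3: Loose flat chip of white plaster, irregular, about 45 x 35 mm and 12 mm thick, 25 g, lying on the board. Origin: centre of its underside. May be absent.
- chip4: Loose flat chip of white plaster, irregular, about 45 x 35 mm and 12 mm thick, 25 g, lying on the board. Origin: centre of its underside. May be absent.
- chip5: Loose flat chip of white plaster, irregular, about 45 x 35 mm and 12 mm thick, 25 g, lying on the board. Origin: centre of its underside. May be absent.
- chip6: Loose flat chip of white plaster, irregular, about 45 x 35 mm and 12 mm thick, 25 g, lying on the board. Origin: centre of its underside. May be absent.
- jar_tall: Loose closed glass jar with a metal lid, 54 mm in diameter over its straight body, 105 mm high, 0.25 kg. Origin: centre of its underside, z up. Gripped across the body from above, pad centres 63 mm above the underside. May be absent.
- jar_mid: Loose closed glass jar with a metal lid, 60 mm in diameter over its straight body, 90 mm high, 0.25 kg. Origin: centre of its underside, z up. Gripped across the body from above, pad centres 48 mm above the underside. May be absent.
- jar_squat: Loose closed glass jar with a metal lid, 66 mm in diameter over its straight body, 62 mm high, 0.25 kg. Origin: centre of its underside, z up. Gripped across the body from above, pad centres 27 mm above the underside. May be absent.
- jar_low: Loose closed glass jar with a metal lid, 62 mm in diameter over its straight body, 54 mm high, 0.25 kg. Origin: centre of its underside, z up. Gripped across the body from above, pad centres 24 mm above the underside. May be absent.
- tape_roll: Bystander: loose roll of wide tape lying flat, 96 mm across, 50 mm high. Origin: centre of its underside.
- head_fragment: Bystander: loose plaster sculpture fragment, about 80 x 100 x 110 mm. Origin: centre of its underside.
Mind the look-alikes: they are no part of the job. Leave any red or turquoise look-alike of the chip3 alone.

How it is judged:
By the outcome, as a careful person would: the job done as asked, in the order asked, and still so for the second after the job is handed in, with the robot touching nothing.
Of chip1, chip2, chip3, chip4, chip5, chip6 only 4 to 6 are there at a start; the rules pass over those that are not, and their reading is None.
Of jar_tall, jar_mid, jar_squat, jar_low only 3 to 4 are there at a start; the rules pass over those that are not, and their reading is None.
At some moment in a run one of jar_squat, jar_low may be knocked a few centimetres aside while the robot is not near it.
It also fails if it takes over 200 s, if anything falls off the work surface, if the arm or the gripper's body presses on something with over 40 N, if the wrist force passes 120 N, or if a joint passes its speed limit or range.

## Working session

There is one attempt and no reset: what is moved stays moved. The work goes in short steps, Python scripts to look and compute and a shell command to move; the robot and the scene stay as the last step left them, time stands still between calls to the robot, and variables do not carry over. Pictures are saved under pics/ and viewed, and the job is handed in when it is done.

```bash
ls; mkdir -p pics
python3 - <<'E'
from rig import read_state, capture, bot
import cv2
s=read_state()
for k,v in s.items(): print(k,v)
for n in("side","top"):
    c=capture(n); cv2.imwrite(f"pics/{n}0.png",c["pixels"][:,:,::-1])
    for k in c:
        if k!="pixels": print(n,k,c[k])
E
```

```text
pics
time_s 0.0
joint_positions [ 6.22516643e+01  3.02805919e+01  8.21565429e+01 -9.66704650e-05
  6.76870787e+01 -1.02280999e+01]
qvel [ 0.06204977 -0.03048781  0.03913784  0.03930937  0.05702911 -0.00711423]
tau [-2.78651743e-03 -4.40046465e+01 -1.76594138e+01  6.31056377e-02
  5.84048009e-02 -1.71260003e-04]
position [0.18778926 0.59536061 0.22155331]
tcp_rot [[ 3.01040928e-01  9.53610688e-01 -1.00798424e-03]
 [ 9.53608833e-01 -3.01042371e-01 -1.91935048e-03]
 [-2.13375910e-03 -3.83419629e-04 -9.99997650e-01]]
force [ 0.59050437 -0.4195663   0.21477134]
moment [ 0.06683844 -0.00466166  0.00999508]
opening 1.0009810289646264
side camera_matrix [[347.65604335   0.         262.20490503]
 [  0.         347.65604335 193.27652652]
 [  0.           0.           1.        ]]
side dist [-0.03335681  0.          0.          0.          0.        ]
side R [[ 0.87789109 -0.47883847 -0.00457746]
 [-0.35765164 -0.64929375 -0.67119515]
 [ 0.31842194  0.59087338 -0.74126656]]
side t [-0.55241462  0.28281449  0.99345175]
top camera_matrix [[411.82881193   0.         256.74436548]
 [  0.         411.82881193 191.86995199]
 [  0.           0.           1.        ]]
top dist [-0.06165262  0.          0.          0.          0.        ]
top R [[-0.00693415 -0.99992689 -0.00990655]
 [-0.99643148  0.00774261 -0.08404974]
 [ 0.0841203   0.00928839 -0.99641232]]
top t [0.02225977 0.62590453 1.10591362]
```

View pics/side0.png

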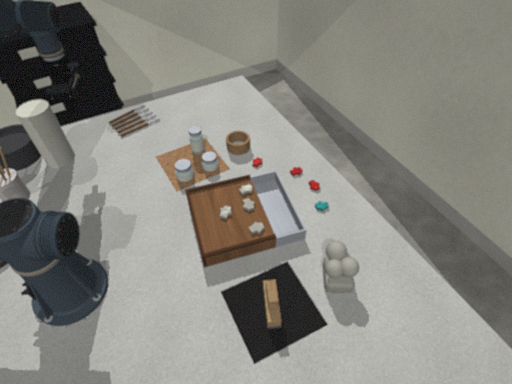

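View pics/top0.png

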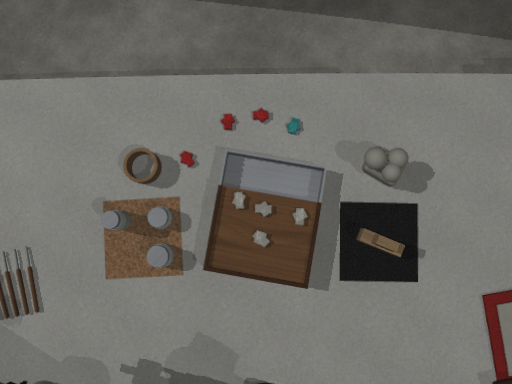

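The side view shows the board near (230,220), the scraper at (270,303), three jars at (195,140), (184,172) and (209,162), and four white chips. In the top view the chips are at about (239,200), (263,209), (300,216) and (261,239), and the scraper is at (381,242). The red and turquoise look-alikes are on the table beyond the trough. Next I'll enlarge the views.

```bash
cat > h.py <<'E'
import numpy as np, cv2
from rig import read_state, capture, bot
def cam(n): return capture(n)
def proj(c,P):
    P=np.atleast_2d(np.array(P,float)); r,_=cv2.Rodrigues(c["R"])
    return cv2.projectPoints(P,r,np.array(c["t"]),np.array(c["camera_matrix"]),np.array(c["dist"]))[0][:,0]
def ray(c,uv):
    uv=np.array(uv,float).reshape(-1,1,2)
    x=cv2.undistortPoints(uv,np.array(c["camera_matrix"]),np.array(c["dist"]))[:,0]
    d=np.c_[x,np.ones(len(x))]@np.array(c["R"]); o=-np.array(c["R"]).T@np.array(c["t"])
    return o,d/np.linalg.norm(d,axis=1)[:,None]
def onz(c,uv,z):
    o,d=ray(c,uv); return o+d*((z-o[2])/d[:,2])[:,None]
def tri(c1,uv1,c2,uv2):
    o1,d1=ray(c1,uv1);o2,d2=ray(c2,uv2);out=[]
    for a,b in zip(d1,d2):
        A=np.c_[a,-b]; s=np.linalg.lstsq(A,o2-o1,rcond=None)[0]
        p,q=o1+s[0]*a,o2+s[1]*b; out.append(np.r_[(p+q)/2,np.linalg.norm(p-q)])
    return np.array(out)
def crop(c,x0,y0,x1,y1,name,k=4,pts=None):
    im=c["pixels"][:,:,::-1].copy()
    im=cv2.resize(im[y0:y1,x0:x1],None,fx=k,fy=k,interpolation=cv2.INTER_CUBIC)
    if pts is not None:
        for p in pts:
            cv2.circle(im,tuple(int(round(v)) for v in ((p[0]-x0+.5)*k,(p[1]-y0+.5)*k)),2,(0,255,0),-1)
    for x in range((x0//20+1)*20,x1,20): cv2.putText(im,str(x),((x-x0)*k,8),0,.3,(0,255,255)); cv2.line(im,((x-x0)*k,10),((x-x0)*k,14),(0,255,255))
    for y in range((y0//20+1)*20,y1,20): cv2.putText(im,str(y),(0,(y-y0)*k+3),0,.3,(0,255,255))
    cv2.imwrite("pics/"+name,im)
E
python3 - <<'E'
from h import *
t=cam("top"); s=cam("side")
crop(t,195,145,335,292,"t_board.png",4)
crop(t,335,195,425,290,"t_scr.png",6)
crop(s,150,115,310,265,"s_board.png",5)
crop(s,215,260,335,360,"s_scr.png",6)
crop(t,95,190,190,285,"t_jar.png",6)
E
```

```text
(no output)
```

View pics/t_board.png

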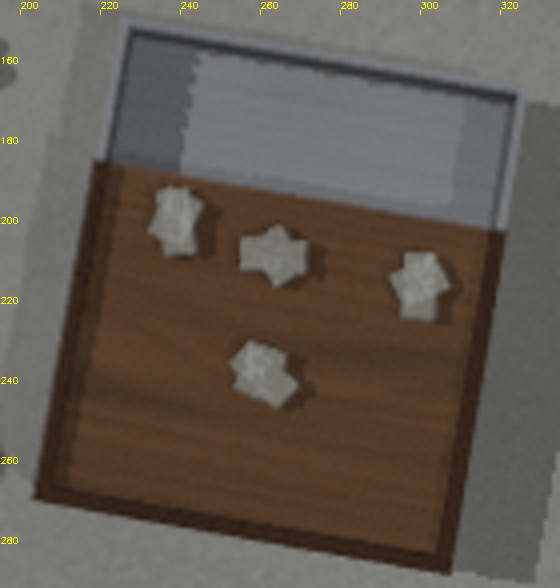

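View pics/t_scr.png

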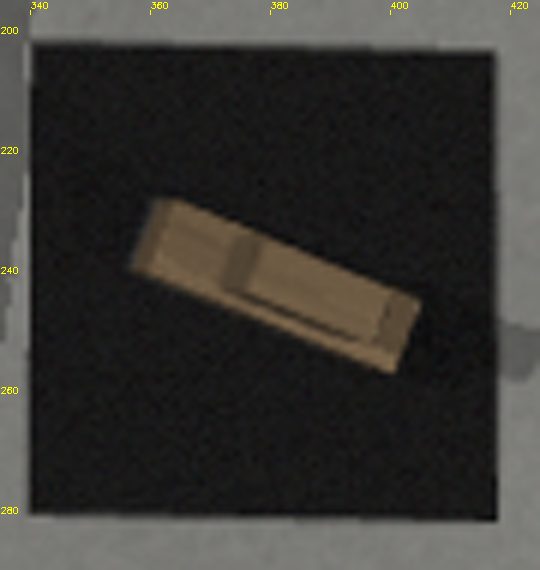

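View pics/s_board.png

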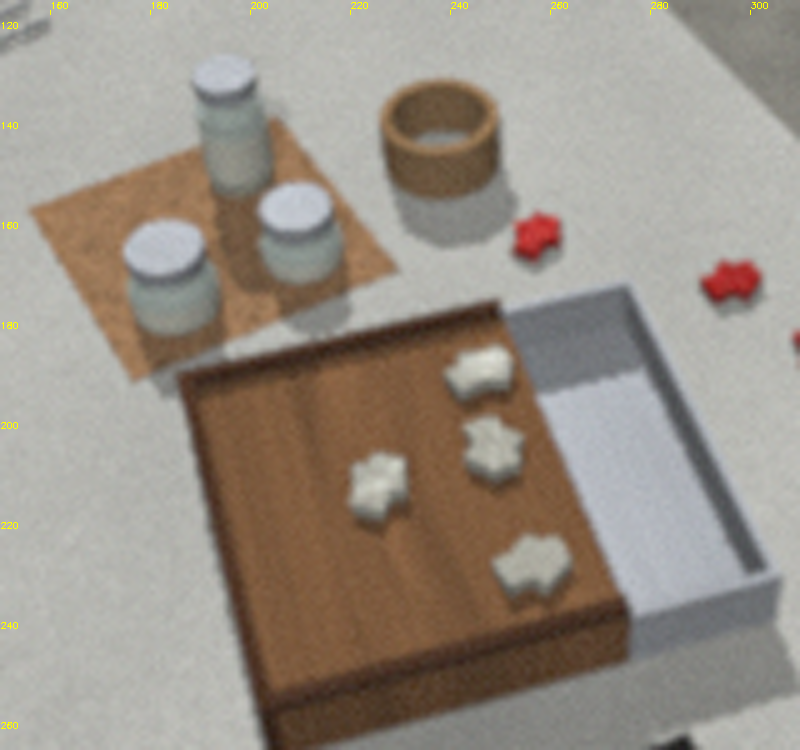

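View pics/s_scr.png

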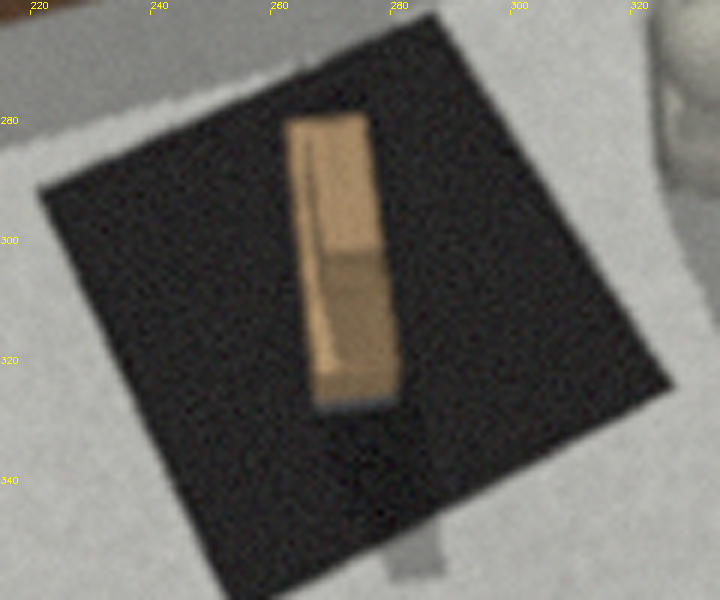

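View pics/t_jar.png

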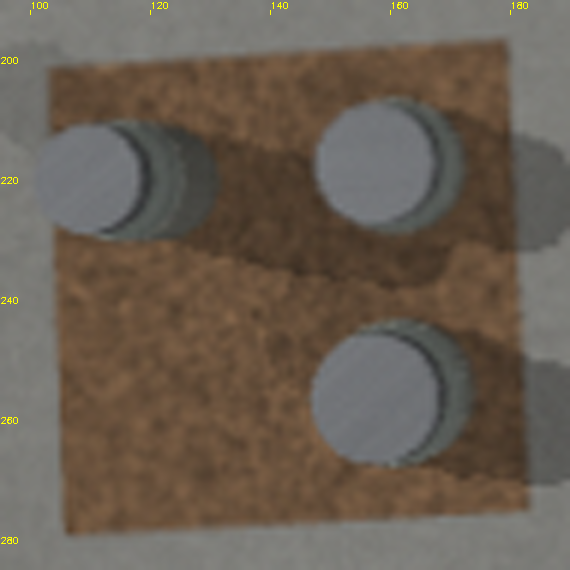

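```bash
cat >> h.py <<'E'
def pose(x,y,yaw):
    c,s=np.cos(yaw),np.sin(yaw)
    return lambda P: (np.array(P,float)@np.array([[c,s,0],[-s,c,0],[0,0,1]]))+[x,y,0]
def box(hx,hy,z0,z1): return [[a*hx,b*hy,z] for z in(z0,z1) for a,b in((1,1),(1,-1),(-1,-1),(-1,1))]
def dense(P):
    out=[]
    for i in range(4):
        for a,b in((i,(i+1)%4),(i+4,(i+1)%4+4),(i,i+4)):
            for f in np.linspace(0,1,15): out.append(np.array(P[a])*(1-f)+np.array(P[b])*f)
    return np.array(out)
E
python3 - <<'E'
from h import *
from scipy.optimize import least_squares
t=cam("top"); s=cam("side")
def up(p,x0,y0,k): return [[x0+(a+.5)/k-.5,y0+(b+.5)/k-.5] for a,b in p]
M=np.array([[-.12,.14,.06],[-.12,-.14,.06],[.11,-.14,.06],[.11,.14,.06]])
ut=np.array(up([(35,497),(452,573),(505,230),(95,160)],195,145,4))
us=np.array(up([(182,375),(268,690),(628,603),(500,302)],150,115,5))
f=lambda q:np.r_[(proj(t,pose(*q)(M))-ut).ravel(),(proj(s,pose(*q)(M))-us).ravel()]
r=least_squares(f,[.5,0,0]);print("board",r.x,np.degrees(r.x[2]),r.fun.round(1))
print(tri(t,ut,s,us))
B=r.x
# scraper handle top triang guess
u=up([(328,262)],335,195,6); v=up([(345,185)],215,260,6)
print(tri(t,u,s,v))
# chips
ct=[(239,200),(263,209),(300,216),(261,239)]
C=onz(t,ct,.06);c,sn=np.cos(B[2]),np.sin(B[2])
d=(C[:,:2]-B[:2])@np.array([[c,-sn],[sn,c]]);print("chips board",d.round(3))
# jars lids
jt=up([(90,182),(375,162),(376,400)],95,190,6); js=up([(225,77),(296,209),(166,250)],150,115,5)
print("jars",tri(t,jt,s,js))
mt=up([(50,68),(508,40),(528,510),(68,533)],95,190,6);print("jmat",onz(t,mt,0).mean(0))
mt=up([(32,42),(497,50),(497,520),(30,515)],335,195,6);print("smat",onz(t,mt,0))
E
```

```text
board [ 0.51315216  0.00397863 -0.18014669] -10.321645302934291 [-1.4  0.1 -0.8 -0.3  0.1 -0.7 -0.8 -1.1 -0.9 -0.4 -1.4  4.2  1.7  0.8
  0.3 -1. ]
[[ 0.42133049  0.15909324  0.06146871  0.00154694]
 [ 0.37431965 -0.11298072  0.07953478  0.00441844]
 [ 0.59286866 -0.15188847  0.06496876  0.00290165]
 [ 0.64396146  0.11994813  0.05818426  0.00065017]]
[[ 0.49207435 -0.31893578  0.09815679  0.01318984]]
chips board [[ 0.076  0.076]
 [ 0.064  0.009]
 [ 0.062 -0.091]
 [-0.015  0.   ]]
jars [[0.55066086 0.39591125 0.10504292 0.00158628]
 [0.5585104  0.28607311 0.05293714 0.00152634]
 [0.45448047 0.28193182 0.06149139 0.00106591]]
jmat [0.50251347 0.3403162  0.        ]
smat [[ 0.59907747 -0.21563059  0.        ]
 [ 0.59345457 -0.43561155  0.        ]
 [ 0.37478836 -0.42822846  0.        ]
 [ 0.38007173 -0.21012425  0.        ]]
```

Run:
```python
from h import *
from scipy.optimize import least_squares
t=cam("top"); s=cam("side")
def up(p,x0,y0,k): return [[x0+(a+.5)/k-.5,y0+(b+.5)/k-.5] for a,b in p]
M=np.array([[-.12,.14,.06],[-.12,-.14,.06],[.11,-.14,.06],[.11,.14,.06]])
ut=np.array(up([(35,497),(452,573),(505,230),(95,160)],195,145,4))
us=np.array(up([(182,375),(628,603),(500,302)],150,115,5))
f=lambda q:np.r_[(proj(t,pose(*q)(M))-ut).ravel(),(proj(s,pose(*q)(M[[0,2,3]]))-us).ravel()]
r=least_squares(f,[.5,0,0]);print("board",r.x,np.degrees(r.x[2]),r.fun.round(1))
B=r.x
W=np.vstack([dense(box(.11,.13,.05,.06)),dense(np.array(box(.115,.14,0,.06))-[.005,0,0]),dense(np.array(box(.047,.134,.008,.05))+[.157,0,0])])
# scraper : search by image match: pale-wood mask vs silhouette
def mask(c):
    h=cv2.cvtColor(c["pixels"],cv2.COLOR_RGB2HSV); 
    return ((h[...,0]>8)&(h[...,0]<25)&(h[...,1]>60)&(h[...,2]>60)).astype(np.uint8)
mt=mask(t);mt[:, :350]=0;mt[:,410:]=0;mt[:220]=0;mt[265:]=0
ms=mask(s);ms[:275]=0;ms[332:]=0;ms[:,:255]=0;ms[:,290:]=0
print(mt.sum(),ms.sum())
K=4
def sil(c,q,x0,y0,x1,y1):
    im=np.zeros(((y1-y0)*K,(x1-x0)*K),np.uint8)
    for b in(box(.018,.06,.003,.045),box(.013,.03,.045,.097)):
        p=((proj(c,pose(*q)(b))-[x0,y0]+.5)*K-.5)
        cv2.fillConvexPoly(im,cv2.convexHull(p.astype(np.float32)).round().astype(np.int32),1)
    return cv2.resize(im.astype(np.float32),(x1-x0,y1-y0),interpolation=cv2.INTER_AREA)
def cost(q): return np.abs(sil(t,q,350,220,410,265)-mt[220:265,350:410]).sum()+np.abs(sil(s,q,255,275,290,332)-ms[275:332,255:290]).sum()
from scipy.optimize import minimize
best=None
for yw in np.radians([-40,-30,-20,-10]):
  for x in(.47,.48,.49):
    o=minimize(cost,[x,-.32,yw],method="Nelder-Mead",options=dict(initial_simplex=[[x,-.32,yw],[x+.01,-.32,yw],[x,-.31,yw],[x,-.32,yw+.1]]))
    if best is None or o.fun<best.fun: best=o
print("scraper",best.x,np.degrees(best.x[2]),best.fun)
SW=pose(*best.x)(np.vstack([dense(box(.018,.06,0,.045)),dense(box(.013,.03,.045,.097))]))
crop(t,195,145,425,295,"t_fit.png",3,np.vstack([proj(t,pose(*B)(W)),proj(t,SW)]))
crop(s,180,160,335,340,"s_fit.png",3,np.vstack([proj(s,pose(*B)(W)),proj(s,SW)]))
```

```text
board [ 0.51184598  0.00268123 -0.17992867] -10.309153535750875 [-0.9  0.6 -0.3  0.2  0.6 -0.2 -0.3 -0.6 -1.1  0.   1.5  1.3  0.1 -0.6]
618 720
scraper [ 0.48681654 -0.31521976 -0.39055312] -22.377045168429326 164.6875
```

View pics/t_fit.png

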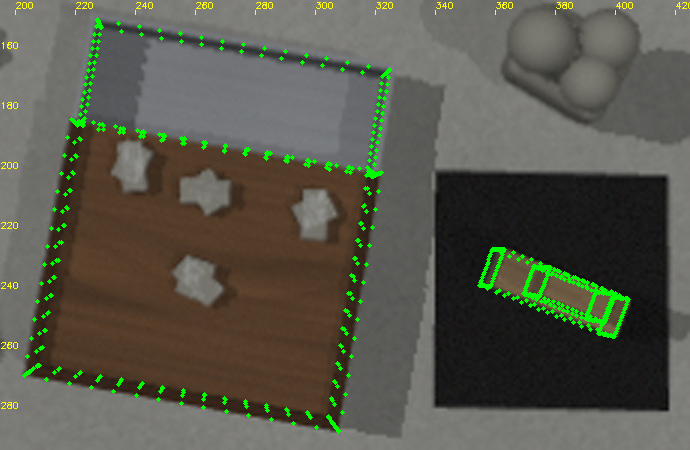

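View pics/s_fit.png

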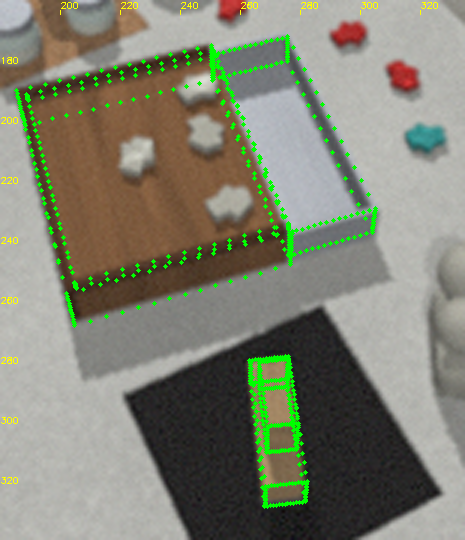

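```bash
cat > go.py <<'E'
# python3 go.py x y z yaw : what remains, in tool axes (cm) and rad about tool z
import sys; from h import *
from scipy.spatial.transform import Rotation as Ro
x,y,z,w=map(float,sys.argv[1:5]); st=read_state(); R=np.array(st["tcp_rot"])
c,s=np.cos(np.radians(w)),np.sin(np.radians(w)); T=np.array([[c,s,0],[s,-c,0],[0,0,-1]])
d=np.array([x,y,z])-st["position"]
print("t",round(st["time_s"],2),"pos",np.round(st["position"],4),"open",round(st["opening"],3),"F",np.round(st["force"],1))
print("turn(tool)",Ro.from_matrix(R.T@T).as_rotvec().round(3))
print("cm now-axes",(R.T@d*100).round(2),"cm after-turn axes",(T.T@d*100).round(2))
E
python3 -m crank '[[[0,0,0],[0,0,0.138]],[[0,0,0],[0,0,0.138]],[[0,0,0],[0,0,0.138]],[[0,0,0],[0,0,0.138]],[[0,0,0],[0,0,0.138]],[[0,0,0],[0,0,0.138]],[[0,0,0],[0,0,0.138]],[[0,0,0],[0,0,0.138]],[[0,0,0],[0,0,0.138]],[[0,0,0],[0,0,0.138]],[[0,0,0],[0,0,0.138]],[[0,0,0],[0,0,0.138]]]' -1
python3 -m crank '[[[5,1,0],[0,0,0]],[[5,1,0],[0,0,0]],[[5,1,0],[0,0,0]],[[5,1,0],[0,0,0]],[[5,1,0],[0,0,0]],[[5,1,0],[0,0,0]],[[5,1,0],[0,0,0]],[[5,1,0],[0,0,0]],[[5,1,0],[0,0,0]],[[5,1,0],[0,0,0]],[[5,1,0],[0,0,0]],[[5,1,0],[0,0,0]]]'
python3 -m crank '[[[0,0,0],[0,0,0]],[[0,0,0],[0,0,0]]]'
python3 go.py .487 -.315 .2 -22.4
```

```text
time_s: 1.6
position: [0.1881, 0.596, 0.2226]
tcp_rot: [[0.922, -0.386, -0.0], [-0.386, -0.922, -0.0], [-0.0, 0.0, -1.0]]
force: [-0.3, -0.1, -0.3]
opening: 0.997
time_s: 2.8
position: [0.6887, 0.2616, 0.2225]
tcp_rot: [[0.924, -0.381, -0.0], [-0.381, -0.924, 0.0], [-0.0, -0.0, -1.0]]
force: [0.3, -0.4, -0.3]
opening: 1.0
time_s: 3.0
position: [0.6878, 0.2617, 0.2217]
tcp_rot: [[0.924, -0.384, -0.001], [-0.384, -0.924, 0.0], [-0.001, 0.0, -1.0]]
force: [0.5, -0.6, -0.4]
opening: 1.003
t 3.0 pos [0.6878 0.2617 0.2217] open 1.003 F [ 0.5 -0.6 -0.4]
turn(tool) [ 0.     0.001 -0.003]
cm now-axes [ 3.58 60.96  2.18] cm after-turn axes [ 3.41 60.97  2.17]
```

```bash
python3 -m crank '[[[0.3,4.9,0],[0,0,0]],[[0.3,4.9,0],[0,0,0]],[[0.3,4.9,0],[0,0,0]],[[0.3,4.9,0],[0,0,0]],[[0.3,4.9,0],[0,0,0]],[[0.3,4.9,0],[0,0,0]],[[0.3,4.9,0],[0,0,0]],[[0.3,4.9,0],[0,0,0]],[[0.3,4.9,0],[0,0,0]],[[0.3,4.9,0],[0,0,0]],[[0.2,4.9,0],[0,0,0]],[[0.2,4.9,0],[0,0,0]]]'
python3 -m crank '[[[0,2.2,2],[0,0,0]],[[0,0,0],[0,0,0]],[[0,0,0],[0,0,0]]]'
python3 go.py .487 -.315 .055 -22.4
python3 - <<'E'
from h import *
t=cam("top");s=cam("side");crop(t,300,170,440,300,"t1.png",4);crop(s,200,200,350,350,"s1.png",4)
E
```

```text
time_s: 4.2
position: [0.4937, -0.293, 0.223]
tcp_rot: [[0.925, -0.379, 0.0], [-0.379, -0.925, 0.001], [-0.0, -0.001, -1.0]]
force: [0.1, -0.4, -0.5]
opening: 1.003
time_s: 4.5
position: [0.4858, -0.312, 0.2024]
tcp_rot: [[0.925, -0.381, -0.001], [-0.381, -0.925, 0.002], [-0.002, -0.002, -1.0]]
force: [0.4, -0.6, -0.3]
opening: 0.999
t 4.5 pos [ 0.4858 -0.312   0.2024] open 0.999 F [ 0.4 -0.6 -0.3]
turn(tool) [-0.002  0.002  0.   ]
cm now-axes [ 0.25  0.26 14.74] cm after-turn axes [ 0.22  0.23 14.74]
```

View pics/s1.png

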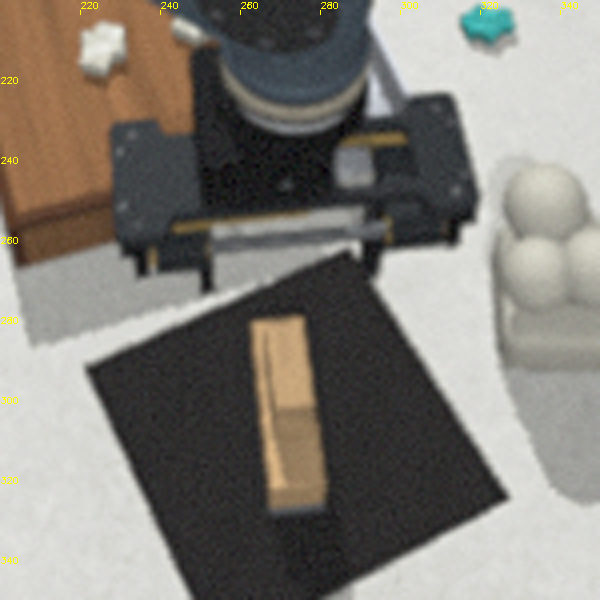

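View pics/t1.png

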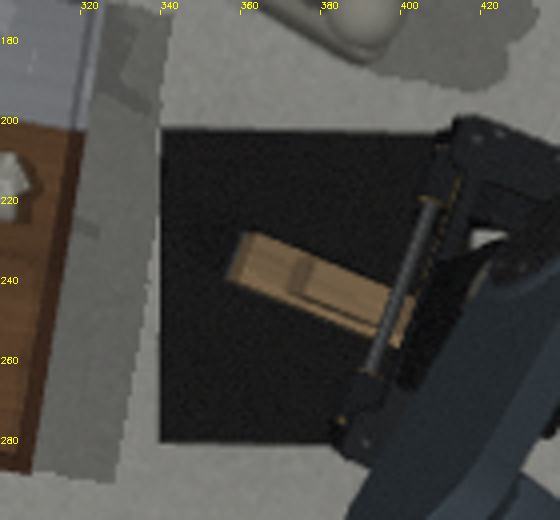

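The gripper is aligned over the scraper with its jaws across the handle (side view, handle at about (270,295)), so I'll descend.

```bash
python3 -m crank '[[[0.1,0.2,3],[0,0,0]],[[0.1,0,3],[0,0,0]],[[0,0,3],[0,0,0]],[[0,0,2.5],[0,0,0]],[[0,0,2],[0,0,0]],[[0,0,1.3],[0,0,0]],[[0,0,0],[0,0,0]],[[0,0,0],[0,0,0]]]'
python3 go.py .487 -.315 .055 -22.4
python3 -m crank '[[[0,0,0],[0,0,0]],[[0,0,0],[0,0,0]],[[0,0,0],[0,0,0]],[[0,0,0],[0,0,0]],[[0,0,0],[0,0,0]],[[0,0,0],[0,0,0]],[[0,0,0],[0,0,0]],[[0,0,0],[0,0,0]],[[0,0,0],[0,0,0]],[[0,0,0],[0,0,0]]]' 1
python3 go.py .487 -.315 .055 -22.4
```

```text
time_s: 5.4
position: [0.4881, -0.3162, 0.0553]
tcp_rot: [[0.925, -0.38, 0.001], [-0.38, -0.925, -0.001], [0.001, 0.0, -1.0]]
force: [0.8, -0.5, 0.5]
opening: 1.002
t 5.4 pos [ 0.4881 -0.3162  0.0553] open 1.002 F [ 0.8 -0.5  0.5]
turn(tool) [ 0.    -0.001  0.001]
cm now-axes [-0.15 -0.07  0.03] cm after-turn axes [-0.15 -0.07  0.03]
time_s: 6.4
position: [0.4871, -0.3164, 0.0544]
tcp_rot: [[0.925, -0.381, -0.0], [-0.381, -0.925, 0.0], [-0.0, -0.0, -1.0]]
force: [-0.0, 0.1, -0.6]
opening: 0.297
t 6.4 pos [ 0.4871 -0.3164  0.0544] open 0.297 F [-0.   0.1 -0.6]
turn(tool) [-0.  0. -0.]
cm now-axes [-0.06 -0.13 -0.06] cm after-turn axes [-0.06 -0.13 -0.06]
```

```bash
cat > gob.py <<'E'
# gob.py xb yb z : target in board frame
import sys,os,numpy as np
xb,yb,z=map(float,sys.argv[1:4]); a=np.radians(-10.3)
os.system(f"python3 go.py {.5118+np.cos(a)*xb-np.sin(a)*yb} {.0027+np.sin(a)*xb+np.cos(a)*yb} {z} -10.3")
E
python3 -m crank '[[[0,0,-1],[0,0,0]],[[0,0,-2],[0,0,0]],[[0,0,-4],[0,0,0]],[[0,0,-4],[0,0,0]],[[0,0,-2.5],[0,0,0]],[[0,0,-1],[0,0,0]],[[0,0,0],[0,0,-0.07]],[[0,0,0],[0,0,-0.07]],[[0,0,0],[0,0,-0.071]],[[0,0,0],[0,0,0]]]'
python3 gob.py -.075 0 .1065
```

```text
time_s: 7.4
position: [0.4865, -0.3159, 0.1986]
tcp_rot: [[0.984, -0.179, -0.002], [-0.179, -0.984, 0.002], [-0.002, -0.001, -1.0]]
force: [-0.4, 0.3, -1.9]
opening: 0.297
t 7.4 pos [ 0.4865 -0.3159  0.1986] open 0.297 F [-0.4  0.3 -1.9]
turn(tool) [-0.001  0.002 -0.   ]
cm now-axes [-10.7  -31.78   9.27] cm after-turn axes [-10.71 -31.8    9.21]
```

```bash
python3 -m crank '[[[-0.5,-2,0],[0,0,0]],[[-1.4,-4,0],[0,0,0]],[[-1.4,-4,0],[0,0,0]],[[-1.4,-4,0],[0,0,0]],[[-1.4,-4,0],[0,0,0]],[[-1.4,-4,0],[0,0,0]],[[-1.4,-4,0],[0,0,0]],[[-1.2,-4,0],[0,0,0]],[[-0.6,-1.8,0],[0,0,0]],[[0,0,0],[0,0,0]],[[0,0,0],[0,0,0]]]'
python3 gob.py -.075 0 .1065
python3 - <<'E'
from h import *
t=cam("top");s=cam("side");crop(t,195,145,335,292,"t2.png",4);crop(s,150,115,310,265,"s2.png",4)
E
```

```text
time_s: 8.5
position: [0.4389, 0.0156, 0.1994]
tcp_rot: [[0.984, -0.178, -0.0], [-0.178, -0.984, -0.0], [-0.0, 0.0, -1.0]]
force: [0.7, 0.0, -2.1]
opening: 0.298
t 8.5 pos [0.4389 0.0156 0.1994] open 0.298 F [ 0.7  0.  -2.1]
turn(tool) [0. 0. 0.]
cm now-axes [-0.1  -0.04  9.29] cm after-turn axes [-0.1  -0.04  9.29]
```

View pics/s2.png

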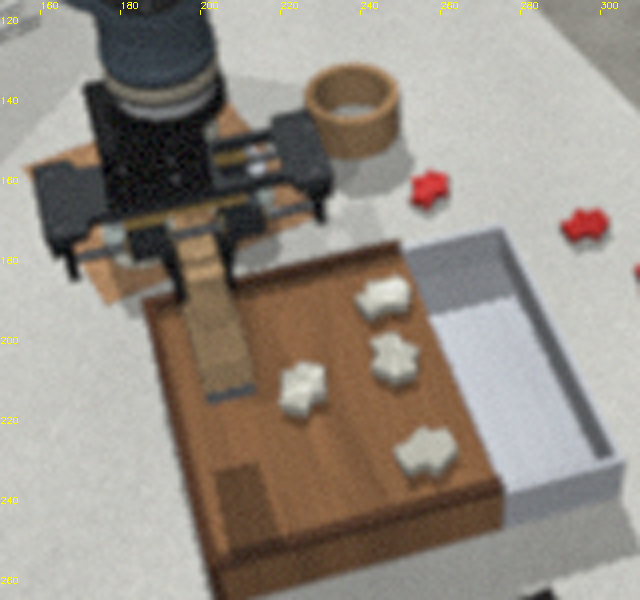

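View pics/t2.png

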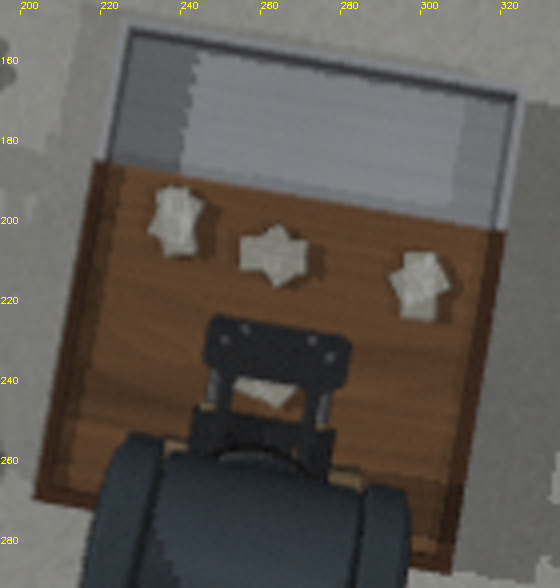

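The scraper is held straight and is behind chip 4 (side view: scraper sole at (215,213), chip at (224,212)). I'll lower it and wipe the middle lane.

```bash
python3 -m crank '[[[-0.1,0,3],[0,0,0]],[[0,0,3],[0,0,0]],[[0,0,1.6],[0,0,0]],[[0,0,1],[0,0,0]],[[0,0,0.6],[0,0,0]],[[0,0,0],[0,0,0]],[[0,0,0],[0,0,0]]]'
python3 gob.py .115 0 .1065
```

```text
time_s: 9.3
position: [0.4386, 0.0153, 0.108]
tcp_rot: [[0.984, -0.18, 0.001], [-0.18, -0.984, -0.0], [0.001, 0.0, -1.0]]
force: [-0.3, -0.7, -2.1]
opening: 0.296
t 9.3 pos [0.4386 0.0153 0.108 ] open 0.296 F [-0.3 -0.7 -2.1]
turn(tool) [ 0.    -0.001 -0.001]
cm now-axes [18.93 -0.09  0.18] cm after-turn axes [18.93 -0.07  0.15]
```

```bash
python3 -m crank '[[[0.5,0,0.1],[0,0,0]],[[1,0,0],[0,0,0]],[[1,0,0],[0,0,0]],[[1,0,0],[0,0,0]],[[1,0,0],[0,0,0]],[[1,0,0],[0,0,0]],[[1,0,0],[0,0,0]],[[1,0,0],[0,0,0]],[[1,0,0],[0,0,0]],[[1,0,0],[0,0,0]],[[1,0,0],[0,0,0]],[[1,0,0],[0,0,0]]]'
python3 - <<'E'
from h import *
s=cam("side");crop(s,150,115,310,265,"s3.png",4)
E
python3 -m crank '[[[1,0,0],[0,0,0]],[[1,0,0],[0,0,0]],[[1,0,0],[0,0,0]],[[1,0,0],[0,0,0]],[[1,0,0],[0,0,0]],[[1,0,0],[0,0,0]],[[1,0,0],[0,0,0]],[[0.5,0,0],[0,0,0]],[[0,0,0],[0,0,0]],[[0,0,0],[0,0,0]]]'
python3 gob.py -.01 .066 .1065
python3 - <<'E'
from h import *
s=cam("side");crop(s,150,115,310,265,"s4.png",4)
E
```

```text
time_s: 10.5
position: [0.5519, -0.0051, 0.1065]
tcp_rot: [[0.984, -0.179, 0.0], [-0.179, -0.984, 0.0], [0.0, -0.0, -1.0]]
force: [-0.3, 0.1, -2.5]
opening: 0.297
time_s: 11.55
position: [0.6283, -0.0193, 0.1092]
tcp_rot: [[0.984, -0.179, 0.007], [-0.179, -0.984, -0.002], [0.007, 0.001, -1.0]]
force: [-0.2, -1.2, 8.1]
opening: 0.297
t 11.55 pos [ 0.6283 -0.0193  0.1092] open 0.297 F [-0.2 -1.2  8.1]
turn(tool) [ 0.001 -0.007 -0.   ]
cm now-axes [-12.86  -6.68   0.18] cm after-turn axes [-12.85  -6.68   0.27]
```

View pics/s3.png

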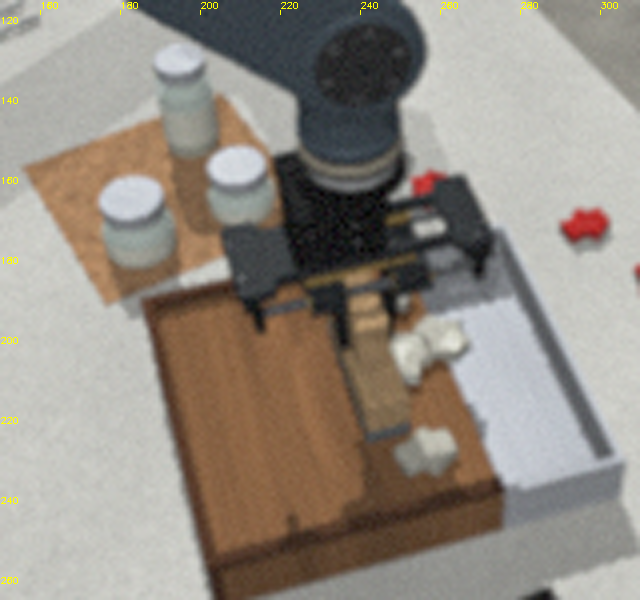

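View pics/s4.png

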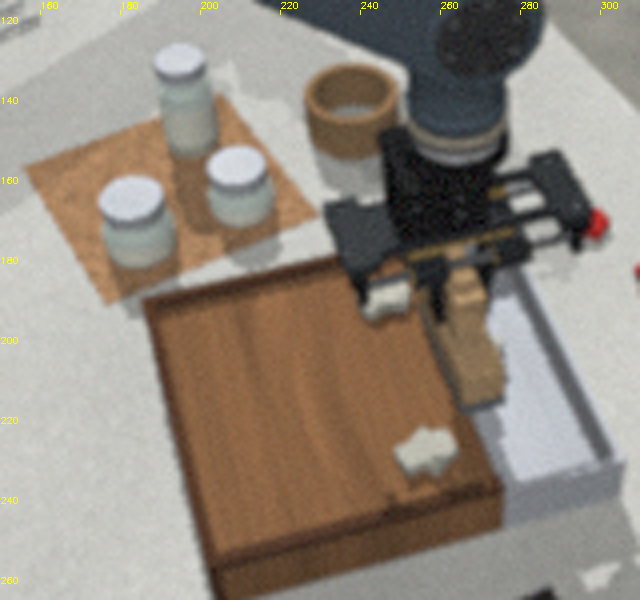

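At the end of the stroke there's about 8 N upward, so a chip may be caught under the sole. I'll lift straight up and look.

```bash
python3 -m crank '[[[0,0,-1],[0,0,0]],[[0,0,-2],[0,0,0]],[[0,0,-2],[0,0,0]],[[-1,-1,0],[0,0,0]],[[-3,-1,0],[0,0,0]],[[-4,-2,0],[0,0,0]],[[-3,-2,0],[0,0,0]],[[-1.8,-0.7,0],[0,0,0]],[[0,0,0],[0,0,0]],[[0,0,0],[0,0,0]]]'
python3 gob.py -.01 .066 .1065
python3 - <<'E'
from h import *
s=cam("side");crop(s,150,115,310,265,"s5.png",4)
t=cam("top");crop(t,195,135,335,292,"t5.png",4)
E
```

```text
time_s: 12.6
position: [0.5108, 0.071, 0.1563]
tcp_rot: [[0.984, -0.178, 0.0], [-0.178, -0.984, -0.0], [0.0, 0.0, -1.0]]
force: [0.9, -1.5, -2.2]
opening: 0.294
t 12.6 pos [0.5108 0.071  0.1563] open 0.294 F [ 0.9 -1.5 -2.2]
turn(tool) [ 0.    -0.     0.001]
cm now-axes [0.32 0.1  4.98] cm after-turn axes [0.32 0.1  4.98]
```

View pics/s5.png

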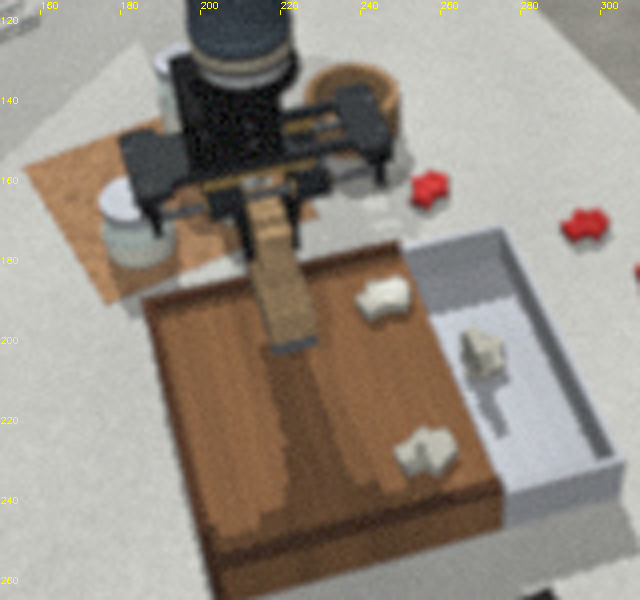

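View pics/t5.png

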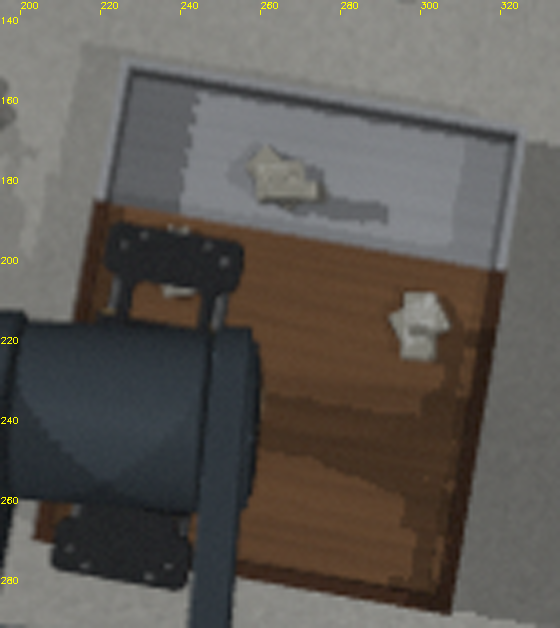

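Both middle chips are in the trough, one propped on the other (top view, (265,178)). Next is the left lane.

```bash
python3 -m crank '[[[0.1,0.1,2.5],[0,0,0]],[[0,0,1.3],[0,0,0]],[[0,0,0.7],[0,0,0]],[[0,0,0.4],[0,0,0]],[[0,0,0],[0,0,0]],[[0.6,0,0],[0,0,0]],[[1,0,0],[0,0,0]],[[1,0,0],[0,0,0]],[[1,0,0],[0,0,0]],[[1,0,0],[0,0,0]],[[1,0,0],[0,0,0]]]'
python3 gob.py .107 .066 .1065
python3 -m crank '[[[1,0,0],[0,0,0]],[[1,0,0],[0,0,0]],[[1,0,0],[0,0,0]],[[1,0,0],[0,0,0]],[[1,0,0],[0,0,0]],[[0.9,0,0],[0,0,0]],[[0,0,0],[0,0,0]],[[0,0,0],[0,0,0]]]'
python3 gob.py .107 .066 .1065
python3 - <<'E'
from h import *
s=cam("side");crop(s,150,115,310,265,"s6.png",4)
E
```

```text
time_s: 13.8
position: [0.5677, 0.0591, 0.1076]
tcp_rot: [[0.984, -0.179, -0.0], [-0.179, -0.984, 0.0], [-0.0, -0.0, -1.0]]
force: [-0.7, 0.2, -2.5]
opening: 0.293
t 13.8 pos [0.5677 0.0591 0.1076] open 0.293 F [-0.7  0.2 -2.5]
turn(tool) [-0.  0. -0.]
cm now-axes [ 6.21 -0.05  0.11] cm after-turn axes [ 6.21 -0.05  0.11]
time_s: 14.6
position: [0.6246, 0.0487, 0.1074]
tcp_rot: [[0.984, -0.179, -0.001], [-0.179, -0.984, 0.0], [-0.001, 0.0, -1.0]]
force: [-0.3, -0.2, -1.5]
opening: 0.295
t 14.6 pos [0.6246 0.0487 0.1074] open 0.295 F [-0.3 -0.2 -1.5]
turn(tool) [ 0.     0.001 -0.   ]
cm now-axes [ 0.42 -0.06  0.09] cm after-turn axes [ 0.42 -0.06  0.09]
```

View pics/s6.png

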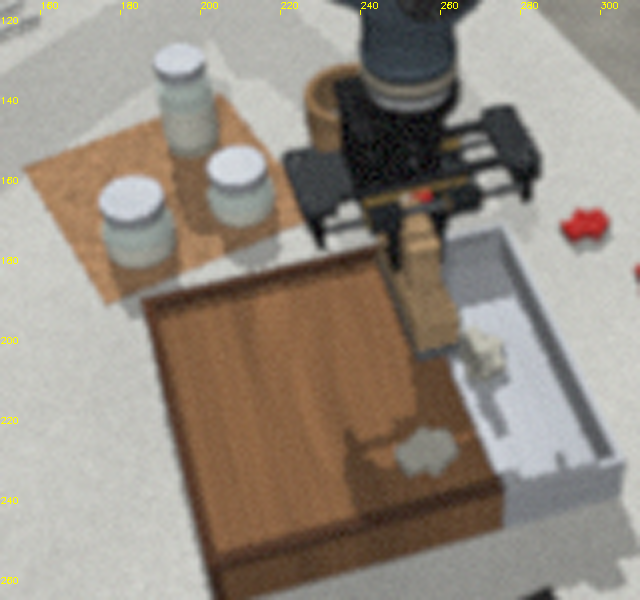

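```bash
python3 -m crank '[[[0.6,0,0],[0,0,0]],[[0.4,0,0],[0,0,0]],[[0,0,0],[0,0,0]],[[0,0,-1],[0,0,0]],[[0,0,-2],[0,0,0]],[[0,0,-2],[0,0,0]],[[-2,2,0],[0,0,0]],[[-3,3.5,0],[0,0,0]],[[-3,3.5,0],[0,0,0]],[[-3,3,0],[0,0,0]],[[-1.4,1.2,0],[0,0,0]],[[0,0,0],[0,0,0]]]'
python3 gob.py -.01 -.066 .1065
python3 - <<'E'
from h import *
s=cam("side");crop(s,150,115,310,265,"s7.png",4)
t=cam("top");crop(t,195,135,335,292,"t7.png",4)
E
```

```text
time_s: 15.85
position: [0.4863, -0.0614, 0.1582]
tcp_rot: [[0.983, -0.182, -0.002], [-0.182, -0.983, 0.0], [-0.002, -0.0, -1.0]]
force: [0.3, 0.5, -2.6]
opening: 0.299
t 15.85 pos [ 0.4863 -0.0614  0.1582] open 0.299 F [ 0.3  0.5 -2.6]
turn(tool) [-0.     0.002 -0.003]
cm now-axes [ 0.37 -0.17  5.17] cm after-turn axes [ 0.36 -0.17  5.17]
```

View pics/s7.png

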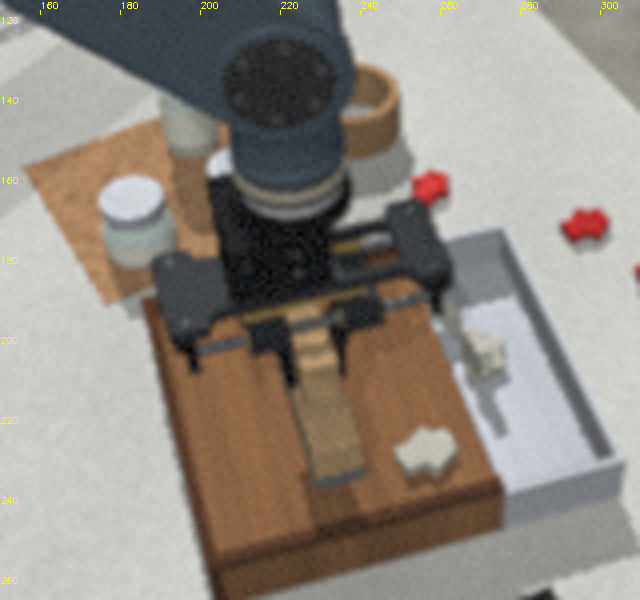

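View pics/t7.png

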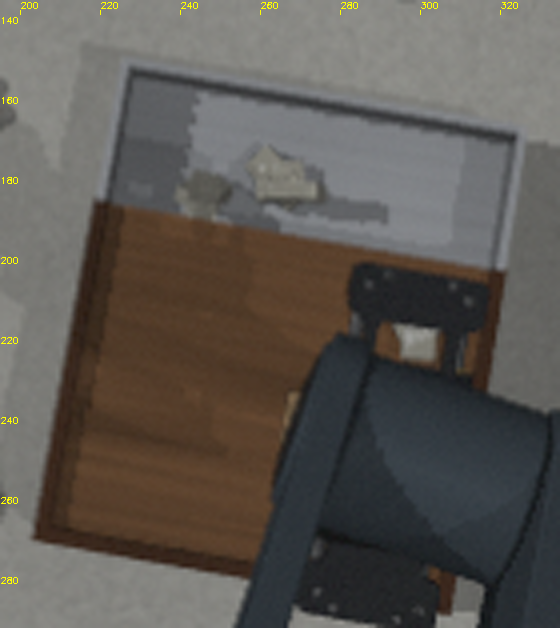

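The left chip is also in the trough (top view, (246,183)). Only the right-hand chip remains on the board.

```bash
python3 -m crank '[[[0.3,-0.2,2.5],[0,0,0]],[[0,0,1.5],[0,0,0]],[[0,0,0.7],[0,0,0]],[[0,0,0.4],[0,0,0]],[[0,0,0],[0,0,0]],[[0.6,0,0],[0,0,0]],[[1,0,0],[0,0,0]],[[1,0,0],[0,0,0]],[[1,0,0],[0,0,0]],[[1,0,0],[0,0,0]],[[1,0,0],[0,0,0]]]'
python3 gob.py .107 -.066 .1065
python3 -m crank '[[[1,0,0],[0,0,0]],[[1,0,0],[0,0,0]],[[1,0,0],[0,0,0]],[[1,0,0],[0,0,0]],[[1,0,0],[0,0,0]],[[1,0,0],[0,0,0]],[[0.8,0,0],[0,0,0]],[[0,0,0],[0,0,0]],[[0,0,0],[0,0,0]]]'
python3 gob.py .107 -.066 .1065
python3 -m crank '[[[0,0,-1],[0,0,0]],[[0,0,-2],[0,0,0]],[[0,0,-3],[0,0,0]],[[0,0,-3],[0,0,0]],[[0,2,0],[0,0,0]],[[0,4,0],[0,0,0]],[[0,4,0],[0,0,0]],[[0,4,0],[0,0,0]],[[0,4,0],[0,0,0]],[[0,2,0],[0,0,0]],[[0,0,0],[0,0,0]]]'
python3 go.py .487 -.316 .0545 -22.4
python3 - <<'E'
from h import *
s=cam("side");crop(s,180,155,310,265,"s8.png",5)
t=cam("top");crop(t,195,135,335,292,"t8.png",4)
E
```

```text
time_s: 17.05
position: [0.5485, -0.0696, 0.1066]
tcp_rot: [[0.984, -0.179, 0.0], [-0.179, -0.984, -0.0], [0.0, 0.0, -1.0]]
force: [-0.5, 0.5, -1.6]
opening: 0.294
t 17.05 pos [ 0.5485 -0.0696  0.1066] open 0.294 F [-0.5  0.5 -1.6]
turn(tool) [ 0. -0. -0.]
cm now-axes [5.8  0.14 0.01] cm after-turn axes [5.8  0.15 0.01]
time_s: 17.95
position: [0.6141, -0.0814, 0.1063]
tcp_rot: [[0.984, -0.179, -0.001], [-0.179, -0.984, 0.0], [-0.001, -0.0, -1.0]]
force: [-0.7, 0.3, -2.3]
opening: 0.297
t 17.95 pos [ 0.6141 -0.0814  0.1063] open 0.297 F [-0.7  0.3 -2.3]
turn(tool) [-0.     0.001 -0.   ]
cm now-axes [-0.86  0.15 -0.02] cm after-turn axes [-0.86  0.15 -0.02]
time_s: 19.05
position: [0.5779, -0.2813, 0.1971]
tcp_rot: [[0.983, -0.183, 0.001], [-0.183, -0.983, -0.001], [0.001, 0.001, -1.0]]
force: [-0.0, 0.8, -3.4]
opening: 0.294
t 19.05 pos [ 0.5779 -0.2813  0.1971] open 0.294 F [-0.   0.8 -3.4]
turn(tool) [ 0.001 -0.001  0.207]
cm now-axes [-8.31  5.06 14.26] cm after-turn axes [-7.08  6.67 14.26]
```

View pics/s8.png

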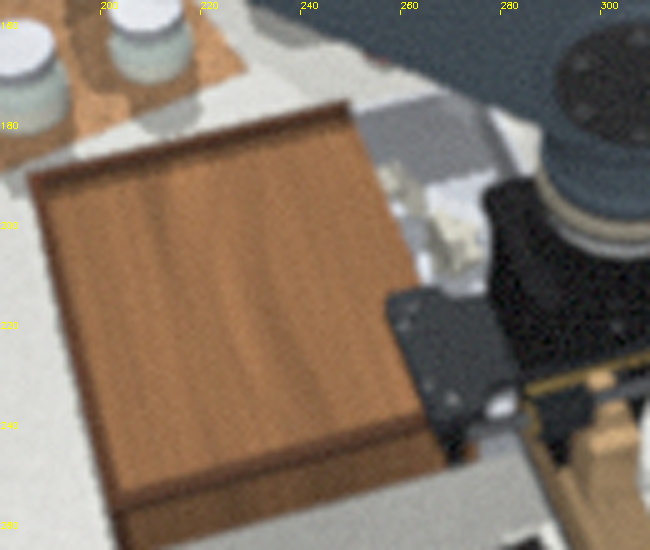

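View pics/t8.png

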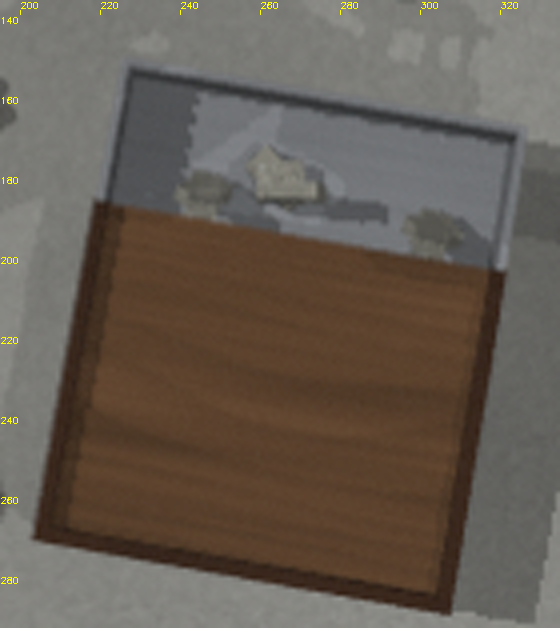

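The board is clear and all four chips are in the trough (top view: (246,183), (266,178) with two chips, and (302,193)). I'll take the scraper back to its mat.

```bash
python3 -m crank '[[[-2.2,1.2,0],[0,0,0]],[[-2.2,1.4,0],[0,0,0]],[[-2.2,1.3,0],[0,0,0]],[[-1.7,1.1,0],[0,0,0]],[[0,0,0],[0,0,0.07]],[[0,0,0],[0,0,0.07]],[[0,0,0],[0,0,0.067]],[[0,0,3],[0,0,0]],[[0,0,4],[0,0,0]],[[0,0,3],[0,0,0]],[[0,0,2],[0,0,0]],[[0,0,0],[0,0,0]]]'
python3 go.py .487 -.316 .0545 -22.4
```

```text
time_s: 20.35
position: [0.4867, -0.3089, 0.074]
tcp_rot: [[0.927, -0.375, -0.005], [-0.375, -0.927, 0.006], [-0.007, -0.003, -1.0]]
force: [-0.3, -0.0, -2.9]
opening: 0.296
t 20.35 pos [ 0.4867 -0.3089  0.074 ] open 0.296 F [-0.3 -0.  -2.9]
turn(tool) [-0.003  0.007  0.006]
cm now-axes [0.31 0.65 1.94] cm after-turn axes [0.3  0.64 1.95]
```

```bash
python3 -m crank '[[[0.2,0.3,0.6],[0,0,0]],[[0.1,0.2,0.5],[0,0,0]],[[0,0,0.4],[0,0,0]],[[0,0,0],[0,0,0]],[[0,0,0],[0,0,0]]]'
python3 go.py .487 -.316 .0545 -22.4
```

```text
time_s: 20.85
position: [0.489, -0.3185, 0.062]
tcp_rot: [[0.926, -0.378, 0.0], [-0.378, -0.926, -0.0], [0.001, 0.0, -1.0]]
force: [-0.3, -0.5, -1.8]
opening: 0.298
t 20.85 pos [ 0.489  -0.3185  0.062 ] open 0.298 F [-0.3 -0.5 -1.8]
turn(tool) [ 0.    -0.001  0.004]
cm now-axes [-0.28 -0.16  0.75] cm after-turn axes [-0.28 -0.16  0.75]
```

```bash
python3 -m crank '[[[0,0,0.3],[0,0,0]],[[0,0,0.2],[0,0,0]],[[0,0,0.1],[0,0,0]],[[0,0,0.1],[0,0,0]],[[0,0,0.05],[0,0,0]],[[0,0,0],[0,0,0]],[[0,0,0],[0,0,0]]]'
python3 go.py .487 -.316 .0545 -22.4
```

```text
time_s: 21.55
position: [0.4888, -0.3184, 0.0544]
tcp_rot: [[0.926, -0.377, -0.0], [-0.377, -0.926, -0.0], [-0.0, 0.0, -1.0]]
force: [-1.1, 0.9, 2.8]
opening: 0.3
t 21.55 pos [ 0.4888 -0.3184  0.0544] open 0.3 F [-1.1  0.9  2.8]
turn(tool) [0.    0.    0.004]
cm now-axes [-0.26 -0.15 -0.01] cm after-turn axes [-0.26 -0.15 -0.01]
```

The sole is on the mat. I'll let go and back off upward.

```bash
python3 -m crank '[[[0,0,0],[0,0,0]],[[0,0,0],[0,0,0]],[[0,0,0],[0,0,0]],[[0,0,0],[0,0,0]],[[0,0,0],[0,0,0]],[[0,0,0],[0,0,0]],[[0,0,0],[0,0,0]],[[0,0,0],[0,0,0]]]' -1
python3 -m crank '[[[0,0,-1],[0,0,0]],[[0,0,-2],[0,0,0]],[[0,0,-4],[0,0,0]],[[0,0,-4],[0,0,0]],[[0,0,-3],[0,0,0]],[[0,0,-1],[0,0,-0.07]],[[0,0,0],[0,0,-0.07]],[[0,0,0],[0,0,-0.07]],[[0,-2,0],[0,0,0]],[[0,-4,0],[0,0,0]],[[0,-4,0],[0,0,0]],[[0,-4,0],[0,0,0]]]'
python3 -m crank '[[[0,-2,0],[0,0,0]],[[0,0,0],[0,0,0]],[[0,0,0],[0,0,0]]]'
python3 go.py .454 .282 .2 -10.3
python3 - <<'E'
from h import *
s=cam("side");crop(s,150,115,345,365,"s9.png",3)
t=cam("top");crop(t,90,135,430,292,"t9.png",2)
E
```

```text
time_s: 22.35
position: [0.4889, -0.3184, 0.054]
tcp_rot: [[0.926, -0.377, -0.0], [-0.377, -0.926, -0.0], [0.0, 0.0, -1.0]]
force: [0.5, -0.0, 0.6]
opening: 0.937
time_s: 23.55
position: [0.5132, -0.1779, 0.2043]
tcp_rot: [[0.984, -0.178, -0.0], [-0.178, -0.984, 0.001], [-0.0, -0.001, -1.0]]
force: [0.8, -1.0, 0.0]
opening: 0.996
time_s: 23.85
position: [0.5171, -0.16, 0.2044]
tcp_rot: [[0.985, -0.175, 0.0], [-0.175, -0.985, -0.0], [0.0, 0.0, -1.0]]
force: [-0.2, -0.5, -0.5]
opening: 1.001
t 23.85 pos [ 0.5171 -0.16    0.2044] open 1.001 F [-0.2 -0.5 -0.5]
turn(tool) [ 0.    -0.     0.004]
cm now-axes [-13.94 -42.41   0.42] cm after-turn axes [-14.11 -42.36   0.44]
```

View pics/s9.png

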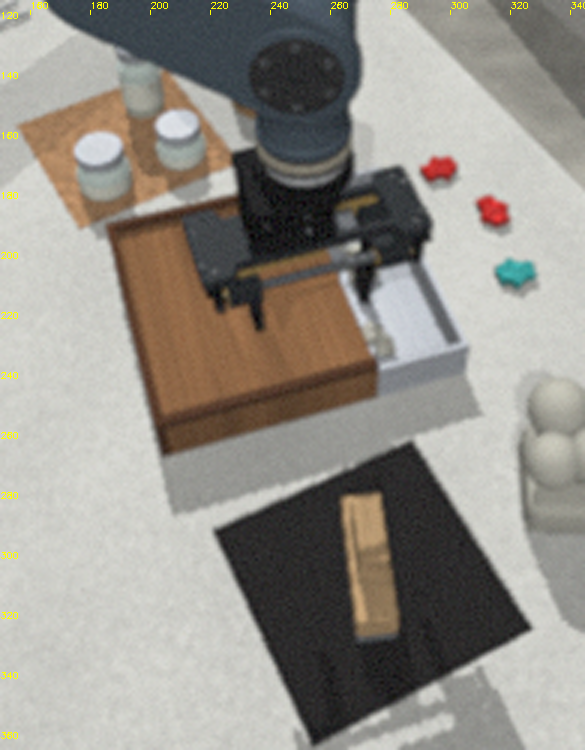

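View pics/t9.png

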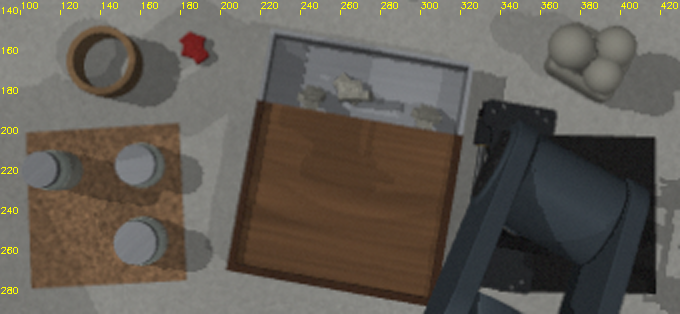

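The scraper stands upright on its mat (side view, (269,305)), and the jars are where they were. The squat jar comes first.

```bash
python3 -m crank '[[[-0.5,-2,0],[0,0,0]],[[-1.3,-4.4,0],[0,0,0]],[[-1.3,-4.5,0],[0,0,0]],[[-1.5,-4.5,0],[0,0,0]],[[-1.5,-4.5,0],[0,0,0]],[[-1.5,-4.5,0],[0,0,0]],[[-1.5,-4.5,0],[0,0,0]],[[-1.5,-4.5,0],[0,0,0]],[[-1.5,-4.5,0],[0,0,0]],[[-1.5,-3.5,0],[0,0,0]],[[-0.5,-1.2,0],[0,0,0]],[[0,0,0],[0,0,0]]]'
python3 go.py .454 .282 .008 -10.3
python3 - <<'E'
from h import *
s=cam("side");crop(s,130,100,280,220,"s10.png",4)
t=cam("top");crop(t,90,135,250,292,"t10.png",4)
E
```

```text
time_s: 25.15
position: [0.4534, 0.2838, 0.2039]
tcp_rot: [[0.985, -0.175, 0.0], [-0.175, -0.985, -0.0], [0.0, 0.0, -1.0]]
force: [0.5, -0.5, 0.5]
opening: 1.001
t 25.15 pos [0.4534 0.2838 0.2039] open 1.001 F [ 0.5 -0.5  0.5]
turn(tool) [ 0.    -0.     0.004]
cm now-axes [ 0.08  0.17 19.59] cm after-turn axes [ 0.09  0.17 19.59]
```

View pics/s10.png

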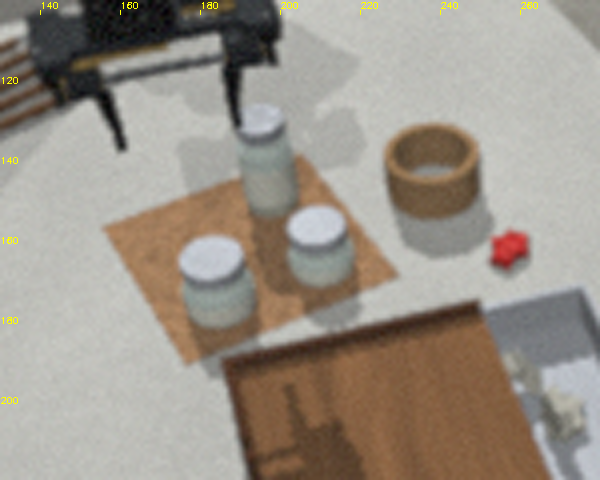

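View pics/t10.png

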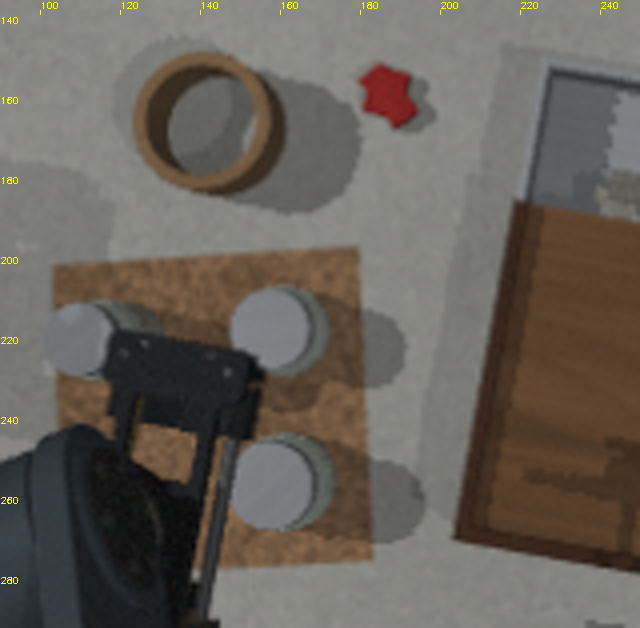

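Nothing has moved. I'll descend on the squat jar.

```bash
python3 -m crank '[[[0.1,0.2,3],[0,0,0]],[[0,0,4],[0,0,0]],[[0,0,3.5],[0,0,0]],[[0,0,3],[0,0,0]],[[0,0,2],[0,0,0]],[[0,0,1.5],[0,0,0]],[[0,0,1],[0,0,0]],[[0,0,0.9],[0,0,0]],[[0,0,0.6],[0,0,0]],[[0,0,0],[0,0,0]],[[0,0,0],[0,0,0]]]'
python3 go.py .454 .282 .008 -10.3
python3 -m crank '[[[0,0,0],[0,0,0]],[[0,0,0],[0,0,0]],[[0,0,0],[0,0,0]],[[0,0,0],[0,0,0]],[[0,0,0],[0,0,0]],[[0,0,0],[0,0,0]],[[0,0,0],[0,0,0]],[[0,0,0],[0,0,0]]]' 1
python3 go.py .454 .282 .008 -10.3
```

```text
time_s: 26.35
position: [0.4542, 0.2811, 0.0094]
tcp_rot: [[0.984, -0.176, 0.001], [-0.176, -0.984, 0.0], [0.001, -0.0, -1.0]]
force: [-0.2, 0.1, 0.2]
opening: 0.998
t 26.35 pos [0.4542 0.2811 0.0094] open 0.998 F [-0.2  0.1  0.2]
turn(tool) [-0.    -0.001  0.003]
cm now-axes [-0.04 -0.08  0.14] cm after-turn axes [-0.04 -0.08  0.14]
time_s: 27.15
position: [0.4542, 0.2813, 0.0094]
tcp_rot: [[0.984, -0.176, 0.001], [-0.176, -0.984, 0.0], [0.001, -0.0, -1.0]]
force: [-0.2, 1.2, 4.9]
opening: 0.749
t 27.15 pos [0.4542 0.2813 0.0094] open 0.749 F [-0.2  1.2  4.9]
turn(tool) [-0.    -0.001  0.003]
cm now-axes [-0.03 -0.06  0.14] cm after-turn axes [-0.03 -0.06  0.14]
```

```bash
python3 -m crank '[[[0,0,-1],[0,0,0]],[[0,0,-2],[0,0,0]],[[0,0,-4],[0,0,0]],[[0,0,-4],[0,0,0]],[[0,0,-3],[0,0,0]],[[0,0,-1],[0,0,0]],[[0,0,0],[0,0,0]]]'
python3 gob.py 0 -.08 .0594
```

```text
time_s: 27.85
position: [0.4543, 0.2813, 0.1602]
tcp_rot: [[0.984, -0.176, 0.002], [-0.176, -0.984, 0.001], [0.002, -0.001, -1.0]]
force: [0.1, 0.7, -2.0]
opening: 0.753
t 27.85 pos [0.4543 0.2813 0.1602] open 0.753 F [ 0.1  0.7 -2. ]
turn(tool) [-0.001 -0.002  0.003]
cm now-axes [10.52 34.42 10.06] cm after-turn axes [10.64 34.38 10.08]
```

```bash
python3 -m crank '[[[0.6,2,0],[0,0,0.003]],[[1.2,4,0],[0,0,0]],[[1.3,4.2,0],[0,0,0]],[[1.3,4.2,0],[0,0,0]],[[1.3,4.2,0],[0,0,0]],[[1.3,4.2,0],[0,0,0]],[[1.3,4.2,0],[0,0,0]],[[1.3,4.1,0],[0,0,0]],[[0.7,2.2,0],[0,0,0]],[[0.3,1,0],[0,0,0]],[[0,0,0],[0,0,0]],[[0,0,0],[0,0,0]]]'
python3 gob.py 0 -.08 .0594
python3 -m crank '[[[0,0,2],[0,0,0]],[[0,0,3],[0,0,0]],[[0,0,2],[0,0,0]],[[0,0,1],[0,0,0]],[[0,0,0.5],[0,0,0]],[[0,0,0],[0,0,0]],[[0,0,0],[0,0,0]]]'
python3 gob.py 0 -.08 .0594
```

```text
time_s: 29.05
position: [0.4956, -0.0739, 0.158]
tcp_rot: [[0.984, -0.179, -0.003], [-0.179, -0.984, 0.002], [-0.003, -0.001, -1.0]]
force: [0.5, 0.7, -2.5]
opening: 0.749
t 29.05 pos [ 0.4956 -0.0739  0.158 ] open 0.749 F [ 0.5  0.7 -2.5]
turn(tool) [-0.001  0.003 -0.   ]
cm now-axes [0.26 0.18 9.86] cm after-turn axes [0.23 0.17 9.86]
time_s: 29.75
position: [0.4974, -0.0751, 0.0747]
tcp_rot: [[0.984, -0.178, 0.001], [-0.178, -0.984, -0.0], [0.001, 0.0, -1.0]]
force: [-0.9, -0.5, -1.3]
opening: 0.749
t 29.75 pos [ 0.4974 -0.0751  0.0747] open 0.749 F [-0.9 -0.5 -1.3]
turn(tool) [ 0.    -0.001  0.   ]
cm now-axes [0.02 0.09 1.53] cm after-turn axes [0.02 0.09 1.53]
```

```bash
python3 -m crank '[[[0,0,0.5],[0,0,0]],[[0,0,0.4],[0,0,0]],[[0,0,0.2],[0,0,0]],[[0,0,0.1],[0,0,0]],[[0,0,0.1],[0,0,0]],[[0,0,0.05],[0,0,0]],[[0,0,0],[0,0,0]],[[0,0,0],[0,0,0]]]'
python3 gob.py 0 -.08 .0594
python3 -m crank '[[[0,0,0.05],[0,0,0]],[[0,0,0.05],[0,0,0]],[[0,0,0.05],[0,0,0]],[[0,0,0],[0,0,0]],[[0,0,0],[0,0,0]]]'
python3 gob.py 0 -.08 .0594
```

```text
time_s: 30.55
position: [0.4969, -0.0753, 0.0606]
tcp_rot: [[0.984, -0.179, 0.0], [-0.179, -0.984, -0.0], [0.0, 0.0, -1.0]]
force: [-0.6, -0.0, -1.5]
opening: 0.748
t 30.55 pos [ 0.4969 -0.0753  0.0606] open 0.748 F [-0.6 -0.  -1.5]
turn(tool) [ 0. -0. -0.]
cm now-axes [0.07 0.06 0.12] cm after-turn axes [0.07 0.06 0.12]
time_s: 31.05
position: [0.4969, -0.0753, 0.0594]
tcp_rot: [[0.984, -0.179, 0.0], [-0.179, -0.984, -0.0], [0.0, 0.0, -1.0]]
force: [-1.3, 0.2, 3.8]
opening: 0.747
t 31.05 pos [ 0.4969 -0.0753  0.0594] open 0.747 F [-1.3  0.2  3.8]
turn(tool) [ 0. -0. -0.]
cm now-axes [ 0.07  0.06 -0.  ] cm after-turn axes [ 0.07  0.06 -0.  ]
```

The jar has landed. I'll open and lift away.

```bash
python3 -m crank '[[[0,0,0],[0,0,0]],[[0,0,0],[0,0,0]],[[0,0,0],[0,0,0]],[[0,0,0],[0,0,0]],[[0,0,0],[0,0,0]],[[0,0,-1],[0,0,0]],[[0,0,-2],[0,0,0]],[[0,0,-4],[0,0,0]],[[0,0,-4],[0,0,0]],[[0,0,-3],[0,0,0]],[[0,0,0],[0,0,0]]]' -1
python3 go.py .5585 .286 .2 -10.3
python3 - <<'E'
from h import *
s=cam("side");crop(s,130,100,310,265,"s11.png",4)
t=cam("top");crop(t,90,135,335,292,"t11.png",3)
E
```

```text
time_s: 32.15
position: [0.4998, -0.0763, 0.204]
tcp_rot: [[0.984, -0.179, 0.01], [-0.179, -0.984, -0.004], [0.011, 0.002, -1.0]]
force: [0.8, 0.1, -0.7]
opening: 1.001
t 32.15 pos [ 0.4998 -0.0763  0.204 ] open 1.001 F [ 0.8  0.1 -0.7]
turn(tool) [ 0.002 -0.011 -0.   ]
cm now-axes [ -0.7  -36.69   0.32] cm after-turn axes [ -0.7  -36.69   0.4 ]
```

View pics/s11.png

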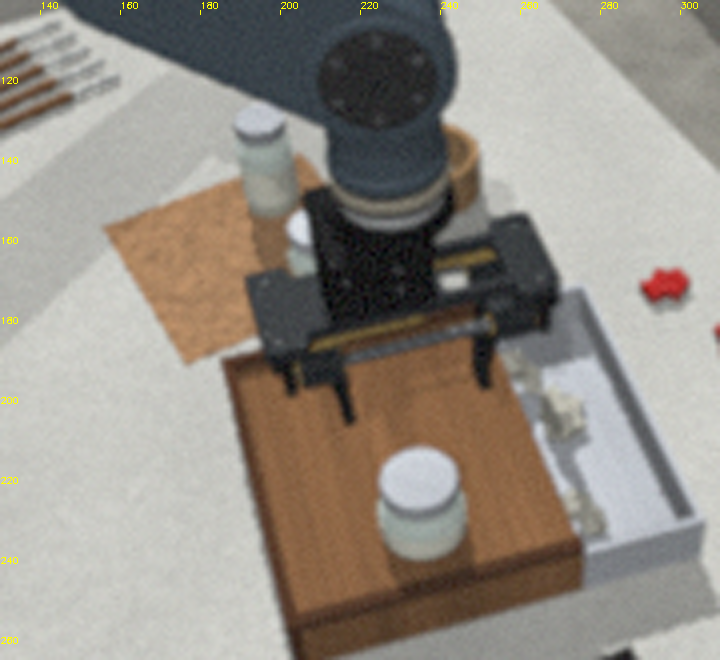

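View pics/t11.png

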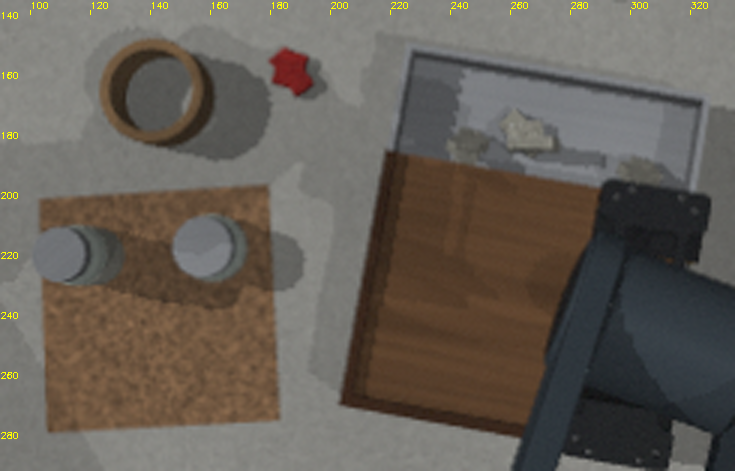

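The squat jar stands on the board (side view, (211,226)). The low jar is still at its old place in the top view, (157,217). I'll check the tape roll clearance and go to it.

```bash
python3 - <<'E'
from h import *
t=cam("top");print(onz(t,[(142,165)],.05), onz(t,[(90+206/3,135+247/3)],.054))
E
python3 -m crank '[[[0,-2,0],[0,0,0]],[[0,-4.5,0],[0,0,0]],[[-0.1,-4.9,0],[0,0,0]],[[-0.1,-4.9,0],[0,0,0]],[[-0.1,-4.9,0],[0,0,0]],[[-0.1,-4.9,0],[0,0,0]],[[-0.1,-4.9,0],[0,0,0]],[[-0.1,-4,0],[0,0,0]],[[0,-1.7,0],[0,0,0]],[[0,0,0],[0,0,0]],[[0,0,0],[0,0,0]]]'
python3 go.py .5585 .286 .006 -10.3
```

```text
[[0.70007728 0.33004371 0.05      ]] [[0.55716313 0.28121723 0.054     ]]
time_s: 33.4
position: [0.5556, 0.2857, 0.1976]
tcp_rot: [[0.984, -0.179, -0.003], [-0.179, -0.984, -0.002], [-0.003, 0.003, -1.0]]
force: [0.1, -0.2, -0.6]
opening: 0.999
t 33.4 pos [0.5556 0.2857 0.1976] open 0.999 F [ 0.1 -0.2 -0.6]
turn(tool) [ 0.003  0.003 -0.   ]
cm now-axes [ 0.33 -0.14 19.16] cm after-turn axes [ 0.28 -0.09 19.16]
```

```bash
python3 -m crank '[[[0.1,0,3],[0,0,0]],[[0.1,0,4],[0,0,0]],[[0,0,3.5],[0,0,0]],[[0,0,3],[0,0,0]],[[0,0,2],[0,0,0]],[[0,0,1.5],[0,0,0]],[[0,0,1],[0,0,0]],[[0,0,0.7],[0,0,0]],[[0,0,0.4],[0,0,0]],[[0,0,0],[0,0,0]],[[0,0,0],[0,0,0]]]'
python3 go.py .558 .284 .006 -10.3
python3 -m crank '[[[0,0,0],[0,0,0]],[[0,0,0],[0,0,0]],[[0,0,0],[0,0,0]],[[0,0,0],[0,0,0]],[[0,0,0],[0,0,0]],[[0,0,0],[0,0,0]],[[0,0,0],[0,0,0]],[[0,0,0],[0,0,0]]]' 1
python3 go.py .558 .284 .006 -10.3
```

```text
time_s: 34.5
position: [0.5591, 0.2868, 0.0088]
tcp_rot: [[0.984, -0.179, 0.001], [-0.179, -0.984, 0.0], [0.001, -0.001, -1.0]]
force: [-0.1, 1.3, 1.0]
opening: 1.003
t 34.5 pos [0.5591 0.2868 0.0088] open 1.003 F [-0.1  1.3  1. ]
turn(tool) [-0.001 -0.001 -0.   ]
cm now-axes [-0.06  0.29  0.28] cm after-turn axes [-0.06  0.29  0.28]
time_s: 35.3
position: [0.5588, 0.2866, 0.0082]
tcp_rot: [[0.984, -0.179, 0.0], [-0.179, -0.984, 0.0], [0.0, -0.0, -1.0]]
force: [0.7, -0.1, 2.2]
opening: 0.701
t 35.3 pos [0.5588 0.2866 0.0082] open 0.701 F [ 0.7 -0.1  2.2]
turn(tool) [-0. -0. -0.]
cm now-axes [-0.03  0.27  0.22] cm after-turn axes [-0.03  0.27  0.22]
```

```bash
python3 -m crank '[[[0,0,-1],[0,0,0]],[[0,0,-2],[0,0,0]],[[0,0,-4],[0,0,0]],[[0,0,-4],[0,0,0]],[[0,0,-3],[0,0,0]],[[0,0,-1],[0,0,0]],[[0,0,0],[0,0,0]]]'
python3 gob.py 0 0.002 .0582
```

```text
time_s: 36.0
position: [0.559, 0.2867, 0.1594]
tcp_rot: [[0.984, -0.179, 0.002], [-0.179, -0.984, 0.001], [0.002, -0.001, -1.0]]
force: [0.1, 0.3, -2.4]
opening: 0.702
t 36.0 pos [0.559  0.2867 0.1594] open 0.702 F [ 0.1  0.3 -2.4]
turn(tool) [-0.001 -0.002 -0.   ]
cm now-axes [ 0.42 28.59 10.08] cm after-turn axes [ 0.44 28.58 10.12]
```

```bash
python3 -m crank '[[[0,2,0],[0,0,0]],[[0,4,0],[0,0,0]],[[0.1,4.6,0],[0,0,0]],[[0.1,4.6,0],[0,0,0]],[[0.1,4.6,0],[0,0,0]],[[0.1,4.4,0],[0,0,0]],[[0,2.5,0],[0,0,0]],[[0,1.4,0],[0,0,0]],[[0,0.5,0],[0,0,0]],[[0,0,0],[0,0,0]],[[0,0,0],[0,0,0]]]'
python3 gob.py 0 0.002 .0582
python3 -m crank '[[[0,0,2],[0,0,0]],[[0,0,3],[0,0,0]],[[0,0,2],[0,0,0]],[[0,0,1],[0,0,0]],[[0,0,0.5],[0,0,0]],[[0,0,0],[0,0,0]],[[0,0,0],[0,0,0]]]'
python3 gob.py 0 0.002 .0582
```

```text
time_s: 37.1
position: [0.5112, 0.0056, 0.1577]
tcp_rot: [[0.984, -0.178, -0.001], [-0.178, -0.984, 0.001], [-0.001, -0.001, -1.0]]
force: [0.1, 0.7, -2.8]
opening: 0.7
t 37.1 pos [0.5112 0.0056 0.1577] open 0.7 F [ 0.1  0.7 -2.8]
turn(tool) [-0.001  0.001  0.001]
cm now-axes [0.12 0.08 9.95] cm after-turn axes [0.11 0.07 9.95]
time_s: 37.8
position: [0.5121, 0.0046, 0.0738]
tcp_rot: [[0.984, -0.179, 0.002], [-0.179, -0.984, -0.0], [0.002, 0.0, -1.0]]
force: [1.2, -1.1, -3.6]
opening: 0.702
t 37.8 pos [0.5121 0.0046 0.0738] open 0.702 F [ 1.2 -1.1 -3.6]
turn(tool) [ 0.    -0.002  0.   ]
cm now-axes [-0.   -0.01  1.56] cm after-turn axes [ 0.   -0.01  1.56]
```

```bash
python3 -m crank '[[[0,0,0.5],[0,0,0]],[[0,0,0.4],[0,0,0]],[[0,0,0.2],[0,0,0]],[[0,0,0.1],[0,0,0]],[[0,0,0.1],[0,0,0]],[[0,0,0.05],[0,0,0]],[[0,0,0],[0,0,0]],[[0,0,0],[0,0,0]]]'
python3 gob.py 0 .002 .0582
python3 -m crank '[[[0,0,0.05],[0,0,0]],[[0,0,0.05],[0,0,0]],[[0,0,0.05],[0,0,0]],[[0,0,0],[0,0,0]],[[0,0,0],[0,0,0]]]'
python3 gob.py 0 .002 .0582
```

```text
time_s: 38.6
position: [0.5114, 0.0044, 0.0596]
tcp_rot: [[0.984, -0.179, 0.0], [-0.179, -0.984, -0.0], [0.0, 0.0, -1.0]]
force: [0.4, -0.3, -4.0]
opening: 0.704
t 38.6 pos [0.5114 0.0044 0.0596] open 0.704 F [ 0.4 -0.3 -4. ]
turn(tool) [ 0. -0. -0.]
cm now-axes [ 0.07 -0.04  0.14] cm after-turn axes [ 0.07 -0.04  0.14]
time_s: 39.1
position: [0.5113, 0.0044, 0.0582]
tcp_rot: [[0.984, -0.179, 0.0], [-0.179, -0.984, -0.0], [0.0, 0.0, -1.0]]
force: [-0.6, 0.4, -0.5]
opening: 0.702
t 39.1 pos [0.5113 0.0044 0.0582] open 0.702 F [-0.6  0.4 -0.5]
turn(tool) [ 0. -0. -0.]
cm now-axes [ 0.08 -0.04  0.  ] cm after-turn axes [ 0.08 -0.04  0.  ]
```

```bash
python3 -m crank '[[[0,0,0.05],[0,0,0]],[[0,0,0],[0,0,0]]]'
python3 -m crank '[[[0,0,0],[0,0,0]],[[0,0,0],[0,0,0]],[[0,0,0],[0,0,0]],[[0,0,0],[0,0,0]],[[0,0,0],[0,0,0]],[[0,0,-1],[0,0,0]],[[0,0,-2],[0,0,0]],[[0,0,-4],[0,0,0]],[[0,0,-4],[0,0,0]],[[0,0,-3],[0,0,0]],[[0,0,-2],[0,0,0]],[[0,0,0],[0,0,0]]]' -1
python3 - <<'E'
from h import *
s=cam("side");crop(s,130,100,310,265,"s12.png",4)
t=cam("top");crop(t,90,135,335,292,"t12.png",3)
E
python3 go.py .551 .396 .22 -10.3
```

```text
time_s: 39.3
position: [0.5114, 0.0044, 0.0582]
tcp_rot: [[0.984, -0.179, 0.0], [-0.179, -0.984, -0.0], [0.0, 0.0, -1.0]]
force: [-1.3, -0.5, 4.8]
opening: 0.7
time_s: 40.5
position: [0.5134, 0.0041, 0.2212]
tcp_rot: [[0.984, -0.179, 0.008], [-0.179, -0.984, -0.002], [0.008, 0.0, -1.0]]
force: [0.0, 0.2, 0.3]
opening: 1.0
t 40.6 pos [0.5111 0.0045 0.2179] open 0.997 F [-0.1  0.5 -0.6]
turn(tool) [ 0.    -0.001 -0.   ]
cm now-axes [ -3.08 -39.23  -0.22] cm after-turn axes [ -3.07 -39.24  -0.21]
```

View pics/s12.png

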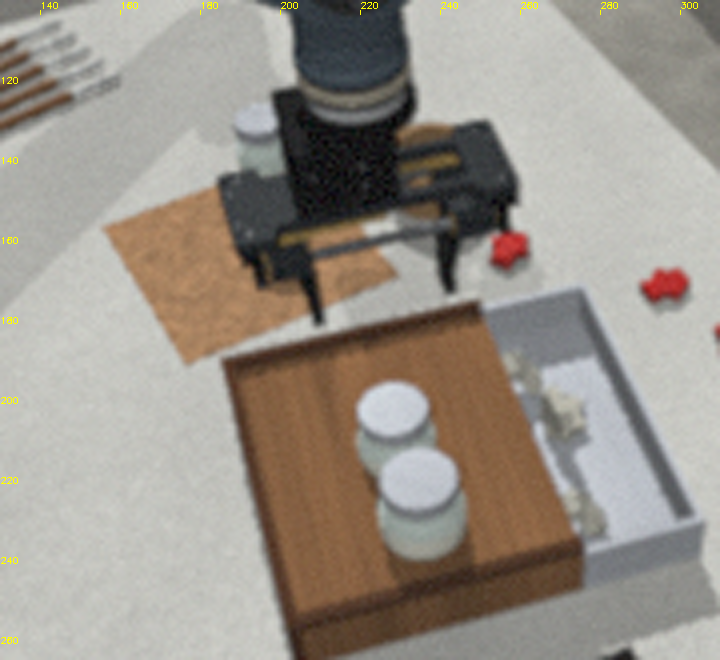

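View pics/t12.png

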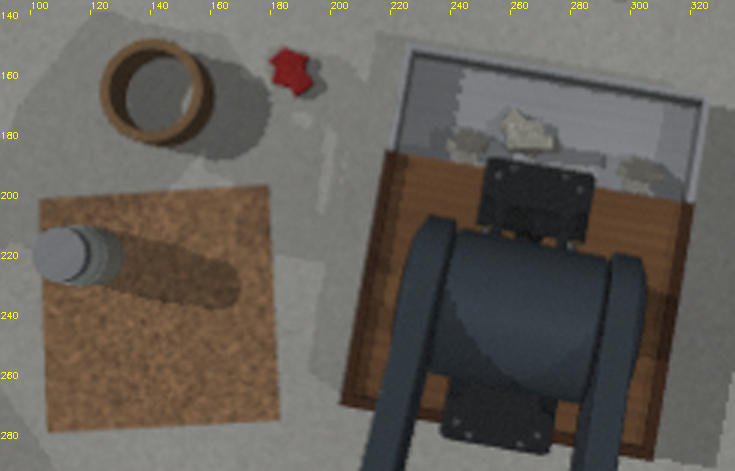

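The low jar stands on the board too (side view, (223,214)). The tall jar is unmoved in the top view, (110,220).

```bash
python3 -m crank '[[[-0.2,-2,0],[0,0,0]],[[-0.3,-4.4,0],[0,0,0]],[[-0.4,-4.9,0],[0,0,0]],[[-0.4,-4.9,0],[0,0,0]],[[-0.4,-4.9,0],[0,0,0]],[[-0.4,-4.9,0],[0,0,0]],[[-0.4,-4.9,0],[0,0,0]],[[-0.3,-4.6,0],[0,0,0]],[[-0.2,-2.7,0],[0,0,0]],[[-0.1,-1,0],[0,0,0]],[[0,0,0],[0,0,0]],[[0,0,0],[0,0,0]]]'
python3 go.py .551 .396 .044 -10.3
```

```text
time_s: 41.8
position: [0.5504, 0.394, 0.2163]
tcp_rot: [[0.984, -0.18, -0.003], [-0.18, -0.984, -0.002], [-0.002, 0.003, -1.0]]
force: [-0.3, -0.1, 0.9]
opening: 1.003
t 41.8 pos [0.5504 0.394  0.2163] open 1.003 F [-0.3 -0.1  0.9]
turn(tool) [ 0.003  0.002 -0.001]
cm now-axes [ 0.06 -0.25 17.23] cm after-turn axes [ 0.02 -0.21 17.23]
```

```bash
python3 -m crank '[[[0,-0.1,3],[0,0,0]],[[0,0,4],[0,0,0]],[[0,0,3.5],[0,0,0]],[[0,0,2.5],[0,0,0]],[[0,0,2],[0,0,0]],[[0,0,1.2],[0,0,0]],[[0,0,0.8],[0,0,0]],[[0,0,0],[0,0,0]],[[0,0,0],[0,0,0]]]'
python3 go.py .551 .396 .044 -10.3
python3 -m crank '[[[0,0,0],[0,0,0]],[[0,0,0],[0,0,0]],[[0,0,0],[0,0,0]],[[0,0,0],[0,0,0]],[[0,0,0],[0,0,0]],[[0,0,0],[0,0,0]],[[0,0,0],[0,0,0]],[[0,0,0],[0,0,0]]]' 1
python3 go.py .551 .396 .044 -10.3
```

```text
time_s: 42.7
position: [0.5519, 0.3965, 0.0485]
tcp_rot: [[0.984, -0.179, 0.001], [-0.179, -0.984, 0.001], [0.001, -0.001, -1.0]]
force: [-0.5, -0.2, 0.4]
opening: 1.001
t 42.7 pos [0.5519 0.3965 0.0485] open 1.001 F [-0.5 -0.2  0.4]
turn(tool) [-0.001 -0.001 -0.001]
cm now-axes [-0.08  0.07  0.45] cm after-turn axes [-0.08  0.07  0.45]
time_s: 43.5
position: [0.5515, 0.3967, 0.0477]
tcp_rot: [[0.984, -0.179, 0.001], [-0.179, -0.984, 0.0], [0.001, -0.0, -1.0]]
force: [1.4, -0.9, 2.2]
opening: 0.61
t 43.5 pos [0.5515 0.3967 0.0477] open 0.61 F [ 1.4 -0.9  2.2]
turn(tool) [-0.    -0.001 -0.   ]
cm now-axes [-0.04  0.08  0.37] cm after-turn axes [-0.04  0.08  0.37]
```

```bash
python3 -m crank '[[[0,0,-1],[0,0,0]],[[0,0,-2],[0,0,0]],[[0,0,-4],[0,0,0]],[[0,0,-4],[0,0,0]],[[0,0,-3],[0,0,0]],[[0,0,-1],[0,0,0]],[[0,0,0],[0,0,0]]]'
python3 gob.py 0 0.08 .0977
```

```text
time_s: 44.2
position: [0.5515, 0.3969, 0.199]
tcp_rot: [[0.984, -0.179, 0.002], [-0.179, -0.984, 0.001], [0.002, -0.002, -1.0]]
force: [-0.1, 1.2, -3.5]
opening: 0.613
t 44.2 pos [0.5515 0.3969 0.199 ] open 0.613 F [-0.1  1.2 -3.5]
turn(tool) [-0.002 -0.002 -0.   ]
cm now-axes [ 3.13 31.51 10.09] cm after-turn axes [ 3.14 31.49 10.13]
```

```bash
python3 -m crank '[[[0.2,2,0],[0,0,0]],[[0.4,3.8,0],[0,0,0]],[[0.4,4.2,0],[0,0,0]],[[0.4,4.2,0],[0,0,0]],[[0.4,4.2,0],[0,0,0]],[[0.4,4.2,0],[0,0,0]],[[0.4,4,0],[0,0,0]],[[0.3,2.5,0],[0,0,0]],[[0.1,1.6,0],[0,0,0]],[[0.1,0.8,0],[0,0,0]],[[0,0,0],[0,0,0]],[[0,0,0],[0,0,0]]]'
python3 gob.py 0 0.08 .0977
python3 -m crank '[[[0,0,2],[0,0,0]],[[0,0,3],[0,0,0]],[[0,0,2],[0,0,0]],[[0,0,1],[0,0,0]],[[0,0,0.5],[0,0,0]],[[0,0,0],[0,0,0]],[[0,0,0],[0,0,0]]]'
python3 gob.py 0 0.08 .0977
python3 - <<'E'
from h import *
s=cam("side");crop(s,130,100,310,265,"s13.png",4)
E
```

```text
time_s: 45.4
position: [0.5247, 0.0818, 0.1967]
tcp_rot: [[0.984, -0.179, -0.002], [-0.179, -0.984, 0.001], [-0.002, -0.0, -1.0]]
force: [-0.5, -0.9, -3.3]
opening: 0.611
t 45.4 pos [0.5247 0.0818 0.1967] open 0.611 F [-0.5 -0.9 -3.3]
turn(tool) [-0.     0.002 -0.   ]
cm now-axes [0.16 0.02 9.9 ] cm after-turn axes [0.14 0.01 9.9 ]
time_s: 46.1
position: [0.5261, 0.0814, 0.1133]
tcp_rot: [[0.984, -0.179, 0.002], [-0.179, -0.984, -0.0], [0.002, -0.0, -1.0]]
force: [0.3, 0.5, -3.1]
opening: 0.608
t 46.1 pos [0.5261 0.0814 0.1133] open 0.608 F [ 0.3  0.5 -3.1]
turn(tool) [-0.    -0.002  0.   ]
cm now-axes [-0.01 -0.    1.56] cm after-turn axes [-0.   -0.    1.56]
```

View pics/s13.png

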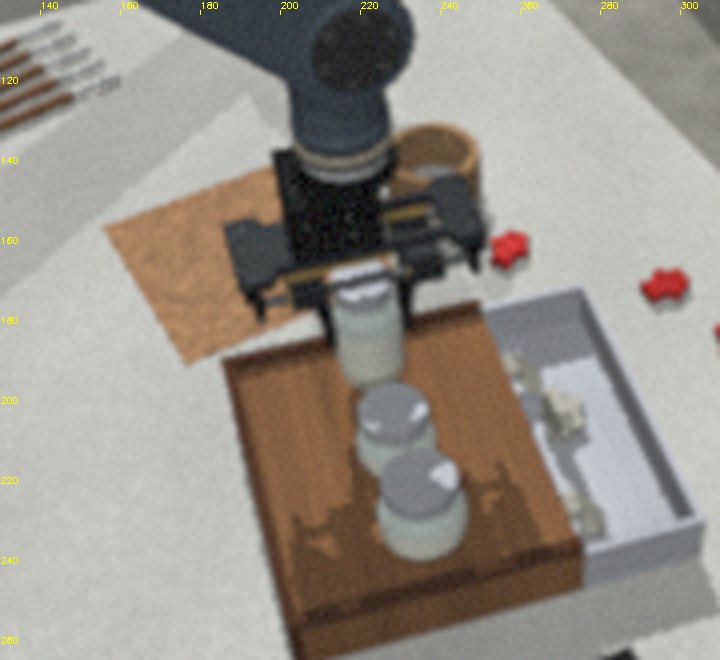

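The tall jar hangs upright over its free place (side view, base at (222,196)). I'll set it down slowly.

```bash
python3 -m crank '[[[0,0,0.5],[0,0,0]],[[0,0,0.4],[0,0,0]],[[0,0,0.2],[0,0,0]],[[0,0,0.1],[0,0,0]],[[0,0,0.1],[0,0,0]],[[0,0,0.05],[0,0,0]],[[0,0,0],[0,0,0]],[[0,0,0],[0,0,0]]]'
python3 -m crank '[[[0,0,0.05],[0,0,0]],[[0,0,0.05],[0,0,0]],[[0,0,0.05],[0,0,0]],[[0,0,0],[0,0,0]],[[0,0,0],[0,0,0]]]'
python3 gob.py 0 .08 .0977
```

```text
time_s: 46.95
position: [0.5253, 0.0811, 0.0991]
tcp_rot: [[0.984, -0.179, 0.0], [-0.179, -0.984, -0.0], [0.0, -0.0, -1.0]]
force: [0.2, -1.1, -3.2]
opening: 0.611
time_s: 47.45
position: [0.5253, 0.0812, 0.0977]
tcp_rot: [[0.984, -0.179, 0.0], [-0.179, -0.984, -0.0], [0.0, -0.0, -1.0]]
force: [-0.4, 0.0, -0.7]
opening: 0.61
t 47.45 pos [0.5253 0.0812 0.0977] open 0.61 F [-0.4  0.  -0.7]
turn(tool) [-0. -0. -0.]
cm now-axes [ 0.07 -0.04  0.  ] cm after-turn axes [ 0.07 -0.04  0.  ]
```

```bash
python3 -m crank '[[[0,0,0.05],[0,0,0]],[[0,0,0],[0,0,0]]]'
python3 -m crank '[[[0,0,0],[0,0,0]],[[0,0,0],[0,0,0]],[[0,0,0],[0,0,0]],[[0,0,0],[0,0,0]],[[0,0,0],[0,0,0]],[[0,0,-1],[0,0,0]],[[0,0,-2],[0,0,0]],[[0,0,-4],[0,0,0]],[[0,0,-4],[0,0,0]],[[0,0,-2],[0,0,0]],[[0,0,0],[0,0,0]]]' -1
python3 -m crank '[[[-0.2,-3,0],[0,0,0]],[[-0.3,-4.8,0],[0,0,0]],[[-0.3,-4.8,0],[0,0,0]],[[-0.3,-4.8,0],[0,0,0]],[[-0.3,-4.8,0],[0,0,0]],[[-0.3,-4.8,0],[0,0,0]],[[-0.3,-4.8,0],[0,0,0]],[[-0.2,-3,0],[0,0,0]],[[0,0,0],[0,0,0]],[[0,0,0],[0,0,0]]]'
python3 - <<'E'
from h import *
s=cam("side");crop(s,150,115,345,365,"s14.png",3)
t=cam("top");crop(t,90,105,430,292,"t14.png",2);crop(t,195,135,335,292,"t14b.png",4)
crop(s,180,155,310,265,"s14b.png",5)
E
```

```text
time_s: 47.65
position: [0.5254, 0.0811, 0.0976]
tcp_rot: [[0.984, -0.179, 0.0], [-0.179, -0.984, -0.0], [0.0, -0.0, -1.0]]
force: [-0.7, 0.9, 4.9]
opening: 0.61
time_s: 48.75
position: [0.5277, 0.0811, 0.2312]
tcp_rot: [[0.984, -0.179, 0.009], [-0.179, -0.984, -0.0], [0.009, -0.001, -1.0]]
force: [0.6, -0.4, -0.5]
opening: 1.002
time_s: 49.75
position: [0.5648, 0.4274, 0.2252]
tcp_rot: [[0.984, -0.178, -0.003], [-0.178, -0.984, -0.002], [-0.002, 0.003, -1.0]]
force: [-0.5, -0.4, -0.5]
opening: 1.001
```

View pics/s14.png

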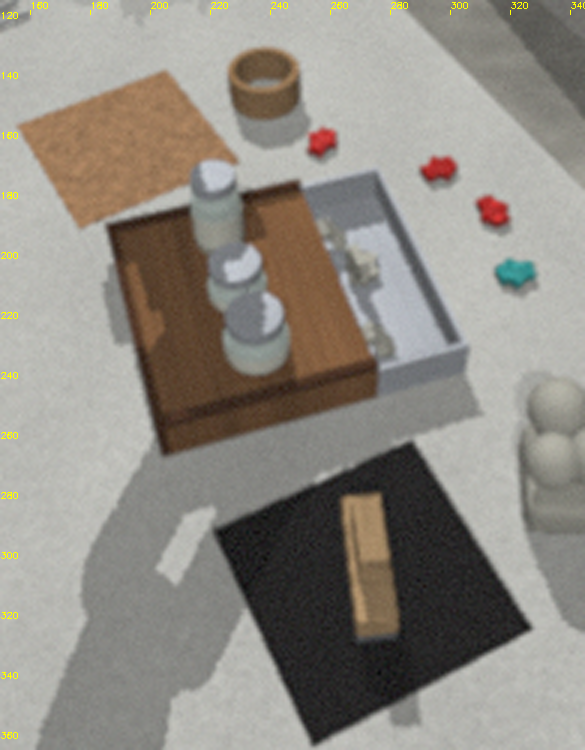

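View pics/t14.png

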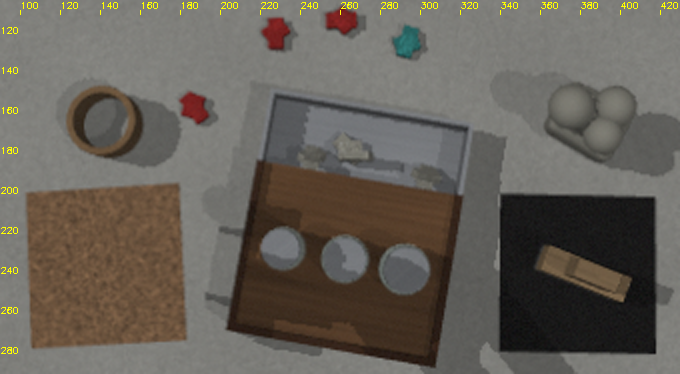

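View pics/t14b.png

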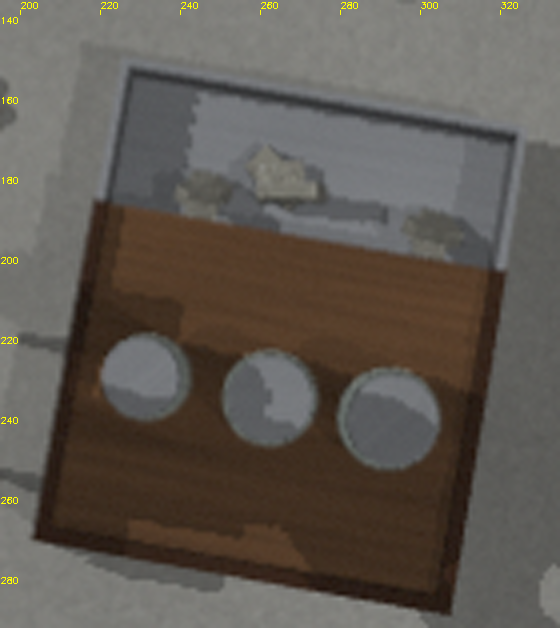

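View pics/s14b.png

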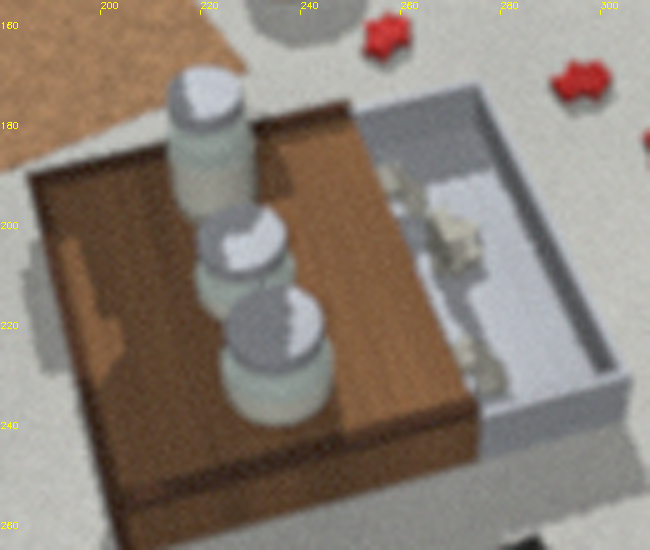

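Run:
```python
from h import *
t=cam("top");s=cam("side")
ut=[(266,178.5),(262,173.5),(301,192),(246,183),(195+145/4,135+377/4),(195+270/4,135+397/4),(195+390/4,135+417/4)]
us=[(180+455/5,155+238/5),(180+458/5,155+218/5),(180+480/5,155+365/5),(180+403/5,155+188/5),(180+207/5,155+92/5),(180+241/5,155+238/5),(180+273/5,155+313/5)]
P=tri(t,ut,s,us); a=np.radians(-10.3)
b=(P[:,:2]-[.5118,.0027])@np.array([[np.cos(a),-np.sin(a)],[np.sin(a),np.cos(a)]])
print(np.c_[b,P[:,2:]].round(3))
```

```text
[[ 0.149  0.017  0.03   0.003]
 [ 0.158  0.03   0.033  0.008]
 [ 0.13  -0.085  0.024  0.002]
 [ 0.128  0.068  0.033  0.001]
 [ 0.     0.077  0.158  0.002]
 [-0.001  0.     0.103  0.   ]
 [ 0.    -0.076  0.119  0.   ]]
```

Run:
```python
from rig import bot
print(bot.hand_in())
```

```text
the job is handed in; nothing more can be done
None
```

The job is done and handed in at about 50 s of robot time. I wiped all four chips into the trough with the scraper in three lanes. Then I stood the scraper back upright on its mat and let go, and only after that set the jars on the board.

**Final checks, from both cameras:**
- **Chips:** The board is clear. The chips lie in the trough at board x +0.13 to +0.16 m, below its rim.
- **Jars:** The tall, low and squat jars stand upright at board y of about +77, 0 and -76 mm, well inside the lips. There was no mid jar.
- **Left alone:** The tape roll, the head fragment and the red and turquoise look-alikes look untouched. The gripper is empty and clear of everything.

**What didn't go cleanly:**
- **Middle lane:** At the end of the stroke a chip, I think, briefly pushed up on the sole with about 8 N. One of the two chips from that lane ended propped on the other in the trough.
- **Squat lid height:** My last reading was 7 mm high, 119 mm against the expected 112 mm. I put this down to choosing the lid's centre poorly in the side view, because the jar looks level in both pictures.

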